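Clamp the bar on the tilted fixture plate

ROBOT

A 7-joint arm with a two-finger parallel gripper is mounted at the origin on a cart in front of the work surface, level with it; the furniture and walls round the work are solid. World frame = base frame: x ahead of the robot, y to its left, z up, the work surface at z = 0. Lengths are in m, angles in rad, forces in N, time in s.
With the tool pointing down it reaches from about 0.4 to 0.85 m from the base axis. Payload 6.9 kg.
Tool frame: the origin (TCP) lies midway between the tips of the shut fingers; the grasp point (between the pads) lies env.grip_depth behind it (env.grip_depth is the distance from the TCP to the grasp point, in m); z points along the fingers, y is the line along which they close (so a half turn about z gives the same grasp; the last joint's range is limited). The gripper opens to 85 mm and grips with 20 to 120 N. Pads are 22 mm wide; open, the fingers measure 114 mm over their backs; the gripper's body (76 mm by 85 mm) begins 54 mm behind the grasp point. The pads swing forward as they close: fully open they stand 13 mm farther back than shut.
Start: joints at [0.105, 0.507, -0.238, 1.5, 0.126, 1.149, -0.155], TCP at [0.625, -0, 0.231] pointing down, gripper open.
Joint ranges: [-3.08, 3.08], [-0.24, 2.05], [-1.43, 1.35], [0, 2.5], [-1.52, 4.66], [0.17, 1.96], [-2.89, 2.89]. Speed limits (rad/s): [2.39, 2.39, 3.14, 3.14, 3.14, 3.14, 3.14].

INTERFACE

Orientations are given as a rotation vector (axis times angle).
In Python, from cell import env gives the robot as it stands. The module is installed in compiled form; this text tells all that it offers.
- The arm moves only by the tool move_arm, never from a script. Its argument "increments" is one flat list of numbers, 7 for each row, row after row: the shift along the world's x, y, z in m, then the turn, a rotation vector about the world's x, y, z in rad, then the closure, from 0 (fully open) to 1 (shut). A call has 1 to 10 rows; each row shifts and turns the commanded pose from where the row before left it; what a row does not reach is not made up. A row lasts 1/12 s, in which the tool goes at most 41.7 mm and 7.16 degrees, less where a joint would pass 70% of its speed; a pose out of reach is approached as far as the arm can. A call with a gripper value outside its range is refused whole. The fingers move at their own pace and stop on an object; "grip_force" is the grip in N (left out, the last holds). Time passes only in rows, so rows that do not move let the fingers close. It gives the time, the measured TCP pose, the force, the opening and the grip force at its end, in the units of the state.
- env.state(): the state, without advancing time (a new reading comes with each control period).
- env.get_image(name): name is "scene" or "side" or "wrist"; returns a dict with "color" (420x560x3 uint8, blue, green, red), "intrinsics" (3x3 intrinsics, pixels), "cam_to_world" (4x4, takes a point from camera to world coordinates). Camera axes: x right, y down, z forward; pixel columns grow to the right and rows downward; lengths in m; the calibration is good to about 2 mm. A picture is of the moment at which its call begins. There is no depth.
- env.close_job(): hands the job in; it is judged then, once.
Trained networks look in a picture, given as the dict that the camera call returned (one of the last four; its "shot" number tells which), for a name from the list of things; names that differ only in an ending like _2 or _b are one class to them, and where a whole thing is asked for, a point or a joint stands for the part that bears it (a point fixed in the world has none). Each returns a list of dicts, best first, with "confidence" (0 to 1); they miss things now and then, are a little off and sometimes report something else, mostly with a low value. They report only what shows in the picture. A call takes as long as a camera call. They do not tell look-alikes from the thing itself.
- env.look_for(target, picture): "centre" ([x, y, z] in m, in world coordinates, good to about 4 mm: the middle of the surface that is visible of it).
- env.silhouettes(target, picture): "mask" (420x560 bool, what is visible of it).
- env.pinpoint(target, picture): "centre" ([x, y, z] in m, in world coordinates, good to about 4 mm: a listed point, or the origin of a listed thing).
The state is a dict: "time": time; "joints": joint angles; "joint_vel": joint speeds; "effort": joint torques, N m; "tcp_pos": TCP position; "tcp_rot": TCP orientation; "force": force on the tool from outside, world axes, zero at the start; "wrist_torque": the same for the moment, N m; "width": opening from 0.0 (shut) to 1.0 (fully open); "grip_force": force on a finger pad.
Only numpy, scipy, OpenCV 4.12 (cv2) and the standard library are available. Lean on these libraries where they do the work, as an engineer would, in place of code of your own. Each camera call takes 0.05 s, during which the arm holds its last target. There are 200 camera calls.

TASK

Lay the long, thick flat bar on the tilted fixture plate, pushed up against all three locating pins, then take the flat-bladed screwdriver from the rack and use it to turn the slotted clamp screw clockwise until the round disc beneath it firmly grips the bar. Keep the blade fully seated in the slot while you turn, put the screwdriver back upright in the rack, and leave everything else as it stands.

Things in the scene. Friction and masses are not known exactly. Their poses are not given: they have to be found in the camera images.
- bar_c (a point): Centre of the plain dark, rust-brown steel flat bar to be clamped: 20 mm wide, 160 mm long, 12 mm thick, 0.3 kg, lying flat on the bench (centre 6 mm up). y runs along its length, x across its width, z through its thickness.
- bar: The same bar, origin at the centre of its underside; use bar_c for its direction (the axes here are turned 9 degrees from the bar's edges).
- short_bar: Bystander, not wanted: shorter, thinner, brighter flat bar, 30 x 130 x 8 mm, origin under its centre, its length 6 degrees clockwise of its y axis. It lies beside the wanted bar, parallel to it within 10 degrees, its centre 75 to 96 mm away on the robot's side.
- jig: Foot of the tilted fixture, fixed to the bench: a grey base 176 x 230 mm, 14 mm high with cast gussets above, origin under its centre, x pointing away from the robot, y to the left. It carries the tilted plate; nothing on the fixture can be shifted except the clamp screw.
- deck: The tilted steel plate, 140 (up the slope) x 214 x 14 mm, rising away from the robot at 32 degrees. Origin at the middle of its top face, 82 mm above the bench (front edge 45 mm, rear edge 119 mm). x up the slope, y to the left along the plate, z out of the plate. Its grid of small tapped holes plays no part.
- seat (a point): Where bar_c comes to lie when the bar is flat on the plate against all three pins, its long side along y: 6 mm above the plate's face, 12 mm down the slope from its middle. Axes as deck: x up the slope, y left, z out of the plate. Friction keeps the bar where it is put; with the clamp open there is about 5 mm of play between disc and lower pins.
- end_pin (a point): The pin at the bar's left end, on the pin's axis at half height. Three steel dowel pins, 10 mm thick, stand 11 mm out of the plate: this one 85 mm to the left of seat (along y), and two below the bar, 15 mm down the slope from seat, 60 mm left and 60 mm right of it. The bar's right end stays free.
- slot (a point): Centre of the floor of the straight slot in the clamp screw's head, on the screw's axis, 14.5 mm above the plate's face. x along the slot, z along the axis out of the plate (as seat z). The head is 24 mm across and its top 5.5 mm above this point. The slot is 4.4 mm wide (edges chamfered by 1.2 mm), 5.5 mm deep, open at both ends.
- disc (a point): Centre of the steel clamp disc under the head, one piece with the screw: 40 mm across, standing 1 to 13.5 mm above the plate, centred 8 mm off the screw's axis, which is 27 mm up the slope and 50 mm right of seat. Turning the screw clockwise brings the disc's rim down the slope against the bar's upper edge.
- cam (a joint): Angle of the clamp screw in rad, growing clockwise (looking at the head). Starts open, between -0.3 and 0.2; the disc meets a bar lying against the lower pins at about 1.2 and grips it firmly from about 1.3; stop at 1.65. A steady friction of 0.18 N m resists and holds the screw where it is left.
- driver_grip (a point): Middle of the handle of the flat-bladed screwdriver (0.1 kg), which stands upright, blade down, in one of the rack's three holes; z up along the tool. Black handle with two broad flats: 24 mm thick along x, 31 mm wide along y. This point is 45 mm above the shoulder (a 34 mm collar) that rests on the rack's top; the handle ends 33 mm above it.
- driver_tip (a point): Tip of the screwdriver's blade, on the tool's axis, 105 mm below driver_grip. The blade is 16 mm wide along y and 2.6 mm thick along x over its last 6.5 mm (broad faces parallel to the handle's flats); the shank above is 9 mm thick, 60 mm long from shoulder to tip.
- hole0 (a point): Centre of the rack's right-hand hole at its top face, 78 mm above the bench. The rack is an open wooden stand 80 x 192 mm, fixed; x across it (away from the robot), y along it to the left. Its three round through holes are 25 mm wide and 58 mm apart along y.
- hole1 (a point): Centre of the rack's middle hole, same axes and height.
- hole2 (a point): Centre of the rack's left-hand hole, same axes and height. The two holes without the screwdriver hold an awl and a nut driver.
- driver: The screwdriver, origin on its axis at the handle's shoulder, axes as driver_grip.
- oil_can: Bystander: oil can with a long spout, 68 mm thick, 165 mm tall, origin under its centre.
- screw_tin: Bystander: open round tin of screws, 76 mm across, 50 mm tall, origin under its centre.
- marking_blue: Bystander: small bottle, 33 mm across, 68 mm tall.
- scriber: Bystander: pen-shaped scriber, 165 mm long (along y), 10 mm high, in front of the fixture.
- awl: Bystander: scratch awl with a turned wooden bulb handle, standing in the rack to 67 mm above its top; origin at its shoulder on the rack's top.
- nut_driver: Bystander: nut driver with a slim round black handle, 17 to 21 mm thick, standing in the rack to 86 mm above its top; origin at its shoulder on the rack's top.
There are look-alikes about, which are no part of the job. There is more than one size of the bar; the job needs the smaller.

How it is judged:
On the way, in this order (a step that is already met when the one before it is completed fails the run):
1. the bar lies flat on the tilted plate against the pins (within about 4 mm) (x of bar_c in the frame of seat between -0.003 and 0.005 m and y of bar_c in the frame of seat between -0.005 and 0.003 m and z of bar_c in the frame of seat between -0.003 and 0.003 m and angle between the z axis of bar_c and the z axis of seat, either way round below 0.06 rad and angle between the y axis of bar_c and the y axis of seat, either way round below 0.06 rad), for 0.2 s.
2. the blade is seated in the slot of the clamp screw (all of step 1 and z of driver_tip in the frame of slot below 0.0028 m and distance between driver_tip and slot below 0.006 m and angle between the z axis of driver_tip and the z axis of slot, either way round below 0.2 rad), for 0.2 s.
3. with the blade seated, the screw is turned until the disc grips the bar (z of driver_tip in the frame of slot below 0.0028 m and distance between driver_tip and slot below 0.006 m and angle between the z axis of driver_tip and the z axis of slot, either way round below 0.2 rad and contact force between cam and bar above 6 N), for 0.1 s.
At the end, for the whole second after the job is handed in: The bar lies flat on the plate against the two lower pins (within 3 mm) and the left end pin (within 5 mm), gripped by the clamp disc with at least 4 N; the screwdriver stands upright in the rack with its shoulder on the rack's top, at rest (x of bar_c in the frame of seat between -0.003 and 0.003 m and y of bar_c in the frame of seat between -0.005 and 0.003 m and z of bar_c in the frame of seat between -0.003 and 0.003 m and angle between the z axis of bar_c and the z axis of seat, either way round below 0.06 rad and angle between the y axis of bar_c and the y axis of seat, either way round below 0.06 rad and contact force between cam and bar above 4 N and angle between driver_grip's own z axis and vertical below 0.1 rad and z of driver_grip in the frame of hole1 between 0.042 and 0.048 m and x of driver_grip in the frame of hole1 between -0.012 and 0.012 m and y of driver_grip in the frame of hole1 between -0.075 and 0.075 m and linear speed of each of bar, driver below 0.01 m/s); the robot touches nothing.
It fails at once if the clamp is turned by the fingers, not with the screwdriver (contact force between the fingers and cam above 2 N).
It fails at once if the clamp screw is turned while the blade is not properly in its slot (value of joint cam above 0.4 rad and velocity of joint cam above 0.4 rad/s and (z of driver_tip in the frame of slot above 0.0038 m or distance between driver_tip and slot above 0.008 m)).
It fails at once if anything else on the bench or in the rack is moved by more than 3 cm or knocked over (distance of any of short_bar, oil_can, screw_tin, marking_blue, scriber, awl, nut_driver from where it was at the start of the episode above 0.03 m or angle between any of oil_can, marking_blue, awl, nut_driver's own z axis and vertical above 0.5 rad).
It also fails if it takes over 72 s, if anything falls off the work surface, if the arm or the gripper's body presses on something with over 40 N, if the wrist force passes 120 N, or if a joint passes its speed limit or range.

## Working session

There is one attempt and no reset: what is moved stays moved. The work goes in short steps, Python scripts to look and compute and a tool call to move; the robot and the scene stay as the last step left them, time stands still between calls to the robot, and variables do not carry over. Pictures are saved under pics/ and viewed, at most 10 in all, crops included, and the job is handed in when it is done.

Besides the shell and the picture viewer there is one more tool, called as a command line: name --argument value ..., lists and objects as JSON in quotes. move_arm: Moves the arm, as the interface text tells. Its arguments: {"type":"object","properties":{"increments":{"type":"array","items":{"type":"number"}},"grip_force":{"type":"number"}},"required":["increments"]}

```bash
mkdir -p pics; cat > h.py <<'E'
from cell import env
import numpy as np, cv2
from scipy.spatial.transform import Rotation as R
np.set_printoptions(precision=4,suppress=True)
def proj(p,P):
    c=np.linalg.inv(p["cam_to_world"])@np.append(P,1); u=p["intrinsics"]@c[:3]; return u[:2]/u[2]
def onz(p,uv,z):
    d=p["cam_to_world"][:3,:3]@np.linalg.inv(p["intrinsics"])@np.array([uv[0],uv[1],1.]); o=p["cam_to_world"][:3,3]
    return o+d*(z-o[2])/d[2]
def st():
    s=env.state(); print("t",s["time"],"tcp",np.array(s["tcp_pos"]),"R\n",R.from_rotvec(s["tcp_rot"]).as_matrix(),"\nF",np.array(s["force"]),"M",np.array(s["wrist_torque"]),"w",s["width"],"g",s["grip_force"],"j",np.array(s["joints"])); return s
E
python3 - <<'E'
from h import *
st(); print("gd",env.grip_depth)
for n in ["scene","side","wrist"]:
    p=env.get_image(n); cv2.imwrite(f"pics/{n}0.png",p["color"])
    print(n,p["cam_to_world"][:3,3])
    if n=="wrist": pass
    for t in ["bar_c","short_bar","jig","deck","seat","end_pin","slot","disc","driver_grip","driver_tip","hole0","hole1","hole2","awl","nut_driver"]:
        print(t,[(np.array(d["centre"]).round(4).tolist(),round(d["confidence"],2),proj(p,d["centre"]).round().astype(int).tolist()) for d in env.pinpoint(t,p)[:3]])
E
cd pics; python3 -c "
import cv2,numpy as np
cv2.imwrite('all0.png',cv2.resize(np.hstack([cv2.imread('scene0.png'),cv2.imread('side0.png')]),(800,300)))"
```

```text
t 0.0 tcp [ 0.6245 -0.0001  0.2305] R
 [[ 0.      1.     -0.0017]
 [ 1.     -0.     -0.    ]
 [-0.     -0.0017 -1.    ]] 
F [-0.0952  0.9143  0.1264] M [0.0079 0.0093 0.002 ] w 1.002324896934805 g 0.0 j [ 0.1055  0.5083 -0.2375  1.5011  0.1257  1.1489 -0.1548]
gd 0.0187
scene [-0.2659  1.173   1.2216]
bar_c [([0.4625, -0.3141, 0.0063], 0.69, [324, 228]), ([0.4346, -0.716, 0.003], 0.66, [371, 184]), ([0.4585, -0.3105, -0.0001], 0.61, [325, 230])]
short_bar [([0.4451, 0.2647, 0.0781], 0.6, [242, 308]), ([0.6352, -0.0231, -0.0037], 0.17, [246, 257])]
jig [([0.6342, -0.0205, 0.0001], 0.58, [245, 257])]
deck [([0.637, -0.0258, 0.0829], 0.85, [244, 238])]
seat [([0.6243, -0.0268, 0.0785], 0.74, [248, 240])]
end_pin [([0.6148, 0.058, 0.0821], 0.65, [236, 253])]
slot [([0.6427, -0.0728, 0.1013], 0.38, [250, 226]), ([0.48, 0.3699, 0.0811], 0.24, [212, 326])]
disc [([0.4637, 0.3155, 0.0769], 0.47, [227, 317]), ([0.6547, -0.0744, 0.0991], 0.45, [248, 226]), ([0.614, 0.0604, 0.0801], 0.19, [236, 254])]
driver_grip [([0.4434, 0.2589, 0.1235], 0.71, [243, 297]), ([0.4637, 0.3137, 0.0791], 0.63, [2
[... 1566 characters left out ...]
97])]
hole2 [([0.461, 0.3125, 0.0743], 0.85, [291, 309]), ([0.4863, 0.3708, 0.0764], 0.75, [278, 322]), ([0.4463, 0.2569, 0.0759], 0.64, [300, 297])]
awl [([0.4827, 0.369, 0.0762], 0.58, [279, 322])]
nut_driver [([0.4625, 0.3108, 0.0796], 0.7, [291, 308])]
wrist [0.6245 0.0754 0.3734]
bar_c []
short_bar []
jig []
deck [([0.6332, -0.0229, 0.078], 0.91, [292, 219])]
seat [([0.6243, -0.0255, 0.0785], 0.85, [283, 222])]
end_pin [([0.6174, 0.0584, 0.0846], 0.72, [274, 128]), ([0.3828, 0.0765, 0.003], 0.45, [52, 105])]
slot [([0.6463, -0.0765, 0.1034], 0.86, [307, 285])]
disc [([0.6524, -0.073, 0.1013], 0.72, [314, 280])]
driver_grip []
driver_tip []
hole0 []
hole1 []
hole2 []
awl []
nut_driver []
```

View pics/scene0.png

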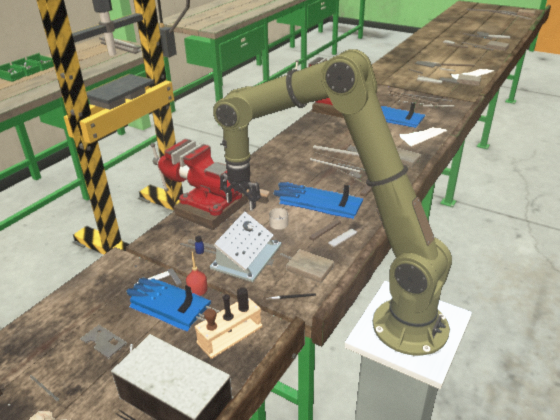

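View pics/side0.png

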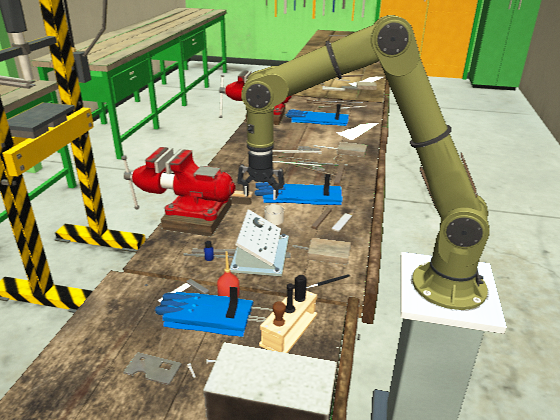

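The scene view shows the rust-brown bar at (324,228) and the bright short bar at (343,237). There is a look-alike bar far off at (371,184), which is out of reach. In the rack, the broad black handle (screwdriver) is at (243,297), the slim nut driver at (228,305) and the awl at (212,318). I'll look closer with the wrist camera.

move_arm --increments '[-0.0195,-0.034,0.002,0,0,0,0,-0.0195,-0.034,0.002,0,0,0,0,-0.0195,-0.034,0.002,0,0,0,0,-0.0195,-0.034,0.002,0,0,0,0,-0.0195,-0.034,0.002,0,0,0,0,-0.0195,-0.034,0.002,0,0,0,0,-0.0195,-0.034,0.002,0,0,0,0,-0.0195,-0.034,0.002,0,0,0,0,-0.0195,-0.034,0.002,0,0,0,0,-0.0195,-0.034,0.002,0,0,0,0]'

```text
time: 3.23
tcp_pos: [0.4288, -0.3415, 0.2517]
tcp_rot: [2.221, 2.221, 0.0]
force: [0.9, -1.1, -0.1]
width: 1.001
grip_force: 0.0
```

```bash
python3 - <<'E'
from h import *
st()
p=env.get_image("wrist"); cv2.imwrite("pics/w1.png",p["color"]); np.savez("w1",K=p["intrinsics"],T=p["cam_to_world"])
for t in ["bar_c","short_bar"]:
    print(t,[(np.array(d["centre"]).round(4).tolist(),round(d["confidence"],2),proj(p,d["centre"]).round().astype(int).tolist()) for d in env.pinpoint(t,p)[:3]])
    for d in env.silhouettes(t,p)[:3]:
        m=d["mask"].astype(np.uint8); c,sz,a=cv2.minAreaRect(cv2.findNonZero(m)); b=cv2.boxPoints((c,sz,a))
        z=.012 if t=="bar_c" else .008
        q=np.array([onz(p,u,z)[:2] for u in b]); print(t,d["confidence"],c,sz,a,q.tolist(),onz(p,c,z),np.linalg.norm(q-np.roll(q,1,0),axis=1))
E
```

```text
t 3.2333 tcp [ 0.4288 -0.3415  0.2517] R
 [[-0.0001  1.      0.0005]
 [ 1.      0.0001 -0.0004]
 [-0.0004  0.0005 -1.    ]] 
F [ 0.8564 -1.069  -0.1081] M [ 0.0151 -0.0403  0.003 ] w 1.0013368405051986 g 0.0 j [ 0.7453  0.3683 -0.1692  1.6727  0.0679  1.1057  0.5569]
bar_c [([0.4615, -0.3076, 0.0032], 0.91, [312, 145]), ([0.4572, -0.3125, -0.0032], 0.69, [308, 149])]
bar_c 0.69 (287.5, 372.0) (18.0, 19.0) 90.0 [[0.4219358163675359, -0.6018244865454188], [0.44800193278573425, -0.6018049685235434], [0.4484162234289233, -0.6324062997650175], [0.4218414956567883, -0.6324245444399325]] [ 0.435 -0.617  0.012] [0.0306 0.0261 0.0306 0.0266]
bar_c 0.57 (310.37249755859375, 143.61074829101562) (20.647388458251953, 145.77525329589844) 16.557071685791016 [[0.4246240944136052, -0.3830538450095925], [0.46835157599450644, -0.23001658097431327], [0.4893698786453545, -0.23572437265792462], [0.4481032177693197, -0.39033039780708867]] [ 0.4589 -0.3051  0.012 ] [0.0246 0.1592 0.0218 0.16  ]
short_bar [([0.3794, -0.2978, 0.0013], 0.79, [240, 136])]
short_bar 0.77 (238.3504180908203, 134.85635375976562) (28.26840591430664, 117.61268615722656) 14.782724380493164 [[0.34279140553935683, -0.35696693757178055], [0.3823826872942965, -0.2332973307302442], [0.4112811322186449, -0.24041177655364832], [0.37439270657485646, -0.3656236922829014]] [ 0.3786 -0.296   0.008 ] [0.0328 0.1299 0.0298 0.1305]
short_bar 0.73 (310.2735900878906, 143.79244995117188) (19.64255714416504, 145.60218811035156) 15.94539737701416 [[0.42592673888389937, -0.3849777190070375], [0.46834008519688924, -0.22992552262813262], [0.4885952839428314, -0.2352143335184207], [0.4485762903893602, -0.3917240110631205]] [ 0.4591 -0.3058  0.008 ] [0.0236 0.1607 0.0209 0.1615]
```

View pics/w1.png

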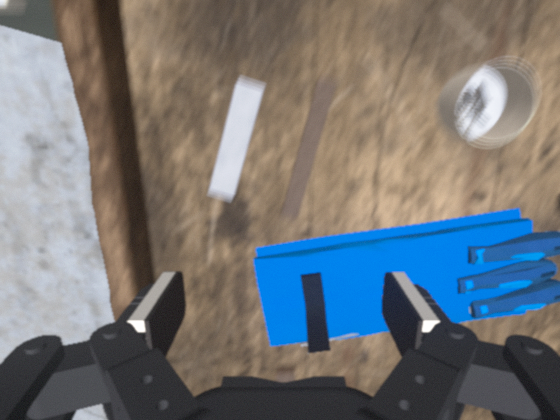

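In the wrist view the rust-brown bar runs from (322,82) to (292,215) and measures 20 x 160 mm, so it is the wanted one. The bright short bar is at (238,135) and the tin at (490,100). I'll reach for the brown bar, gripping 18 mm left of its centre to stay clear of the disc later.

move_arm --increments '[0.012,0.0175,-0.03,0,0,-0.09,0.4,0.012,0.0175,-0.03,0,0,-0.09,0.4,0.012,0.0175,-0.03,0,0,-0.09,0.4,0,0,-0.03,0,0,0,0.4,0,0,-0.03,0,0,0,0.4,0,0,-0.03,0,0,0,0.4,0,0,-0.03,0,0,0,0.4,0,0,-0.03,0,0,0,0.4,0,0,-0.008,0,0,0,0.4,0,0,0,0,0,0,0.4]'

```text
time: 4.32
tcp_pos: [0.4655, -0.2851, 0.0013]
tcp_rot: [-2.494, -1.903, 0.002]
force: [-0.5, -0.5, 0.2]
width: 0.6
grip_force: 0.0
```

move_arm --increments '[0,0,0,0,0,0,1,0,0,0,0,0,0,1,0,0,0,0,0,0,1,0,0,0,0,0,0,1,0,0,0,0,0,0,1,0,0,0,0,0,0,1]' --grip_force 90

```text
time: 4.82
tcp_pos: [0.4668, -0.2877, 0.0055]
tcp_rot: [2.499, 1.901, 0.002]
force: [-1.5, 2.5, 6.4]
width: 0.194
grip_force: 88.1
```

move_arm --increments '[0,0,0.02,0,0,0,1,0,0,0.04,0,0,0,1,0,0,0.04,0,0,0,1,0,0,0.04,0,0,0,1,0.01,0.03,0.04,0,0,0.08,1,0.01,0.03,0.03,0,0,0.08,1,0.01,0.03,0.02,0,0,0.08,1,0.01,0.03,0,0,0,0.08,1,0.01,0.03,0,0,0,0.025,1,0.01,0.03,0,0,0,0,1]'

```text
time: 5.65
tcp_pos: [0.5238, -0.113, 0.2266]
tcp_rot: [2.133, 2.303, 0.002]
force: [-0.1, -0.7, -3.1]
width: 0.189
grip_force: 89.0
```

move_arm --increments '[0.005,0.03,0,0,0,0,1,0.005,0.03,0,0,0,0,1,0,0,0,0,0,0,1,0,0,0,0,0,0,1]'

```text
time: 5.98
tcp_pos: [0.5337, -0.0519, 0.2258]
tcp_rot: [2.131, 2.307, 0.002]
force: [-0.9, -0.8, -2.9]
width: 0.191
grip_force: 89.0
```

```bash
python3 - <<'E'
from h import *
st()
for n in ["wrist","scene","side"]:
    p=env.get_image(n); cv2.imwrite(f"pics/{n}2.png",p["color"])
    for t in ["bar_c","seat","end_pin","slot","deck"]:
        print(n,t,[(np.array(d["centre"]).round(4).tolist(),round(d["confidence"],2),proj(p,d["centre"]).round().astype(int).tolist()) for d in env.pinpoint(t,p)[:2]])
E
```

```text
t 5.9833 tcp [ 0.5337 -0.0519  0.2258] R
 [[-0.0792  0.9969  0.0015]
 [ 0.9969  0.0792  0.0004]
 [ 0.0003  0.0015 -1.    ]] 
F [-0.9063 -0.815  -2.9419] M [0.0089 0.0266 0.0459] w 0.1909859207527083 g 88.98043513298035 j [ 0.2363  0.376  -0.2634  1.7441  0.111   1.0345  0.0131]
wrist bar_c [([0.5336, -0.076, 0.2173], 0.91, [280, 310]), ([0.5366, -0.0749, 0.2232], 0.6, [286, 316])]
wrist seat [([0.6222, -0.0263, 0.078], 0.74, [387, 176])]
wrist end_pin [([0.6452, -0.0752, 0.1034], 0.61, [413, 241]), ([0.6162, 0.0581, 0.0848], 0.59, [401, 70])]
wrist slot [([0.6473, -0.078, 0.102], 0.81, [414, 243]), ([0.6147, 0.0551, 0.0864], 0.55, [399, 74])]
wrist deck [([0.6309, -0.0242, 0.0823], 0.9, [399, 175])]
scene bar_c [([0.4328, -0.7185, 0.0066], 0.73, [372, 183]), ([0.4365, -0.7167, 0.0012], 0.7, [371, 184])]
scene seat [([0.6222, -0.0256, 0.0804], 0.66, [248, 240]), ([0.4458, 0.2622, 0.0801], 0.15, [243, 307])]
scene end_pin [([0.6152, 0.0628, 0.0811], 0.87, [235, 254]), ([0.5359, -0.0836, 0.2246], 0.64, [276, 205])]
scene slot []
scene deck [([0.6343, -0.0237, 0.0819], 0.69, [245, 239])]
side bar_c [([0.531, -0.0779, 0.2245], 0.66, [294, 194]), ([0.5388, -0.0779, 0.2205], 0.59, [292, 195])]
side seat [([0.6198, -0.0231, 0.0781], 0.87, [265, 236])]
side end_pin [([0.612, 0.0597, 0.0804], 0.9, [261, 249])]
side slot [([0.6449, -0.0755, 0.101], 0.38, [261, 221]), ([0.3806, 0.0781, -0.001], 0.36, [329, 282])]
side deck [([0.6366, -0.0246, 0.0805], 0.73, [260, 234]), ([0.8002, 0.0422, 0.0021], 0.72, [210, 258])]
```

View pics/wrist2.png

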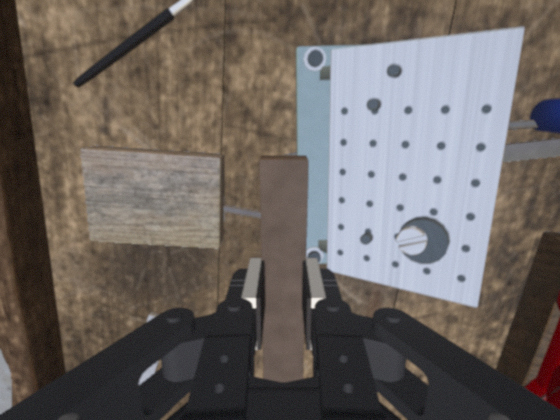

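The bar is held straight in the jaws with its left end at (284,157). The deck is right of it, with the end pin at (394,71), lower pins at (373,104) and (366,238), and the screw head at (411,241). Next I fit the fixture pose.

```bash
cat > fit.py <<'E'
from h import *
from scipy.optimize import least_squares
L={"seat":[0,0,0],"end_pin":[0,.085,-.0005],"slot":[.027,-.05,.0085],"deck":[.012,0,-.006]}
M={"seat":[[.6243,-.0268,.0785],[.6193,-.0251,.0772],[.6243,-.0255,.0785],[.6222,-.0263,.078],[.6222,-.0256,.0804],[.6198,-.0231,.0781]],
"end_pin":[[.6148,.058,.0821],[.6154,.0601,.0817],[.6174,.0584,.0846],[.6162,.0581,.0848],[.6152,.0628,.0811],[.612,.0597,.0804]],
"slot":[[.6427,-.0728,.1013],[.6439,-.079,.1038],[.6463,-.0765,.1034],[.6473,-.078,.102],[.6449,-.0755,.101]],
"deck":[[.637,-.0258,.0829],[.6332,-.0229,.078],[.6309,-.0242,.0823],[.6343,-.0237,.0819],[.6366,-.0246,.0805]]}
def Rot(y): return R.from_euler("z",y).as_matrix()@R.from_euler("y",-np.radians(32)).as_matrix()
def pos(x,n): 
    S=np.array([x[0],x[1],.082])-Rot(x[2])@np.array([.012,0,-.006]); return S+Rot(x[2])@np.array(n)
def fit(M): 
    return least_squares(lambda x:np.concatenate([(pos(x,L[k])-m) for k in M for m in M[k]])/.003,[.635,-.025,.07],loss="soft_l1").x
if __name__=="__main__":
    x=fit(M); print(x,np.degrees(x[2])); 
    for k in L: print(k,pos(x,L[k]),np.mean(M[k],0)-pos(x,L[k]))
    d=dict(np.load("w1.npz")); s=env.state(); tp=np.array(s["tcp_pos"]);print(s["time"])
    p=env.get_image("wrist"); 
    for uv in [(262,158),(307,157),(284,157)]: print(onz(p,uv,tp[2]+.0065)-tp)
    # pins in pixels
    for n in [[0,.085,.005],[-.015,.06,.005],[-.015,-.06,.005],[.027,-.05,.014]]: print(proj(p,pos(x,n)))
    print(Rot(x[2]))
E
python3 fit.py
```

```text
[ 0.6353 -0.0248  0.0815] 4.6691183898159245
seat [ 0.622  -0.0259  0.0807] [ 0.      0.0005 -0.0023]
end_pin [0.6153 0.0589 0.0803] [-0.0002  0.0006  0.0021]
slot [ 0.6444 -0.0742  0.1022] [ 0.0006 -0.0022  0.0001]
deck [ 0.6353 -0.0248  0.082 ] [-0.0009  0.0005 -0.0009]
6.8833
[-0.013   0.0551  0.0065]
[0.0049 0.0569 0.0065]
[-0.0043  0.0562  0.0065]
[396.8385  64.5143]
[375.1459  99.094 ]
[365.3006 236.83  ]
[411.9499 238.6362]
[[ 0.8452 -0.0814 -0.5282]
 [ 0.069   0.9967 -0.0431]
 [ 0.5299  0.      0.848 ]]
```

move_arm --increments '[0.0141,0.0086,-0.01,0.0091,-0.1113,0,1,0.0141,0.0086,-0.01,0.0091,-0.1113,0,1,0.0141,0.0086,-0.01,0.0091,-0.1113,0,1,0.0141,0.0086,-0.01,0.0091,-0.1113,0,1,0.0141,0.0086,-0.01,0.0091,-0.1113,0,1,0,0,-0.02,0,0,0,1,0,0,-0.02,0,0,0,1,0,0,-0.02,0,0,0,1,0,0,0,0,0,0,1,0,0,0,0,0,0,1]'

```text
time: 7.77
tcp_pos: [0.5897, -0.0288, 0.1324]
tcp_rot: [1.904, 2.037, 0.44]
force: [1.1, 0.0, -3.3]
width: 0.194
grip_force: 89.5
```

```bash
cat >> h.py <<'E'
def indeck(x):
    from fit import pos,Rot
    s=env.state(); T=np.array(s["tcp_pos"]); Rd=Rot(x[2]); S=pos(x,[0,0,0])
    Q=R.from_rotvec(s["tcp_rot"]).as_matrix(); I=np.column_stack([Rd[:,1],Rd[:,0],-Rd[:,2]])
    print("t",s["time"],"tcp",T,"tcp in seat mm",1000*Rd.T@(T-S),"F deck",Rd.T@np.array(s["force"]),"roterr(world)",R.from_matrix(I@Q.T).as_rotvec(),"w",s["width"])
E
python3 - <<'E'
from h import *
from fit import *
x=fit(M); indeck(x)
p=env.get_image("wrist"); cv2.imwrite("pics/w3.png",p["color"])
q=env.get_image("side"); cv2.imwrite("pics/s3.png",cv2.resize(q["color"][180:290,200:340],None,fx=4,fy=4))
for t in ["bar_c","seat","end_pin","slot","disc"]:
  for pp in (p,q):
    print(t,[(np.array(d["centre"]).round(4).tolist(),round(d["confidence"],2),proj(pp,d["centre"]).round().astype(int).tolist()) for d in env.pinpoint(t,pp)[:2]])
for n in [[0,.085,.005],[-.015,.06,.005],[-.015,-.06,.005],[.027,-.05,.014]]: print(proj(p,pos(x,n)))
E
```

```text
t 7.7667 tcp [ 0.5897 -0.0288  0.1324] tcp in seat mm [-0.089  -0.2651 60.9414] F deck [-0.7903 -0.0751 -3.3906] roterr(world) [ 0.029  -0.1115  0.0199] w 0.19370512986172228
bar_c [([0.5932, -0.0532, 0.1242], 0.95, [280, 311]), ([0.5931, -0.0475, 0.1325], 0.76, [288, 310])]
bar_c [([0.4361, -0.7215, 0.001], 0.7, [339, 174]), ([0.4352, -0.7148, 0.005], 0.54, [339, 173])]
seat [([0.6221, -0.0266, 0.0758], 0.85, [292, 226])]
seat [([0.6192, -0.0241, 0.0787], 0.83, [265, 236])]
end_pin [([0.6161, 0.056, 0.082], 0.91, [298, 91])]
end_pin [([0.6133, 0.0592, 0.0854], 0.66, [260, 248]), ([0.6757, 0.2077, -0.0024], 0.22, [230, 295])]
slot [([0.6458, -0.0755, 0.1039], 0.84, [338, 308])]
slot [([0.6447, -0.0743, 0.1018], 0.49, [261, 221]), ([0.6366, -0.0258, 0.0778], 0.37, [260, 235])]
disc [([0.6525, -0.0731, 0.1037], 0.97, [347, 303])]
disc [([0.6563, -0.0745, 0.0982], 0.66, [258, 222]), ([0.4829, 0.3679, 0.08], 0.48, [279, 320])]
[294.8446  85.286 ]
[268.4724 132.2579]
[272.1092 311.3263]
[335.0834 310.4619]
```

View pics/w3.png

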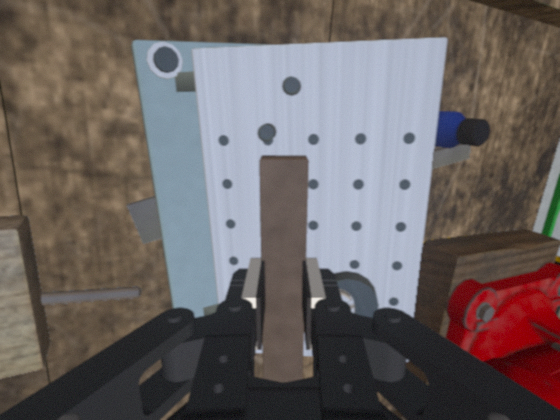

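The wrist view shows the end pin at (291,86) and the lower-left pin at (266,132), within 2 mm of the fit. The tilt is not finished yet, so I'll correct it.

move_arm --increments '[0.0035,0.005,-0.0052,0.0072,-0.028,0.005,1,0.0035,0.005,-0.0052,0.0072,-0.028,0.005,1,0.0035,0.005,-0.0052,0.0072,-0.028,0.005,1,0.0035,0.005,-0.0052,0.0072,-0.028,0.005,1,0,0,0,0,0,0,1,0,0,0,0,0,0,1]'

```text
time: 8.87
tcp_pos: [0.5933, -0.0242, 0.1202]
tcp_rot: [1.876, 2.015, 0.478]
force: [-0.3, -0.0, -3.2]
width: 0.194
grip_force: 89.5
```

```bash
python3 - <<'E'
from h import *
from fit import *
x=fit(M); indeck(x)
p=env.get_image("wrist"); cv2.imwrite("pics/w4.png",p["color"])
for n in [[0,.085,.005],[-.015,.06,.005],[-.015,-.06,.005],[.027,-.05,.014]]: print(proj(p,pos(x,n)))
E
```

```text
t 8.8667 tcp [ 0.5933 -0.0242  0.1202] tcp in seat mm [-3.19    3.9909 48.5775] F deck [-1.9835 -0.0021 -2.5788] roterr(world) [ 0.0277 -0.0699  0.0162] w 0.1944491197089436
[296.1772  93.51  ]
[267.8742 142.705 ]
[270.9217 328.7867]
[337.6692 327.7136]
```

View pics/w4.png

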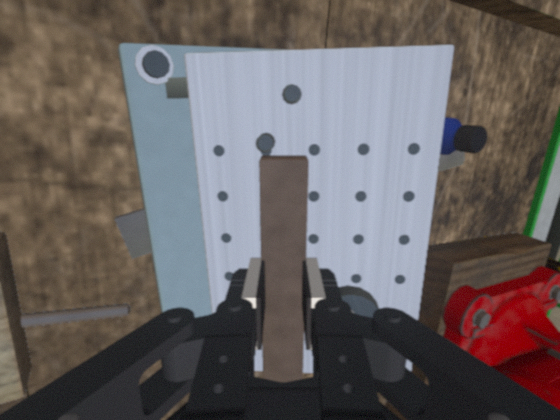

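```bash
python3 - <<'E'
from h import *
st()
E
```

```text
t 8.9167 tcp [ 0.5935 -0.0242  0.1205] R
 [[-0.0652  0.8811  0.4683]
 [ 0.9976  0.0681  0.0108]
 [-0.0224  0.4679 -0.8835]] 
F [-0.156  -0.7156 -2.6119] M [ 0.038   0.8349 -0.0017] w 0.19280601727539792 g 89.54712510108948 j [ 0.3152  0.446  -0.4258  2.2011  1.3871  0.1847 -1.2957]
```

move_arm --increments '[0.001,0.002,0,0.0035,-0.009,0.002,1,0.001,0.002,0,0.0035,-0.009,0.002,1,0.001,0.002,0,0.0035,-0.009,0.002,1,0.001,0.002,0,0.0035,-0.009,0.002,1,0.001,0.002,0,0.0035,-0.009,0.002,1,0.001,0.002,0,0.0035,-0.009,0.002,1,0.001,0.002,0,0.0035,-0.009,0.002,1,0.001,0.002,0,0.0035,-0.009,0.002,1]'

```text
time: 9.58
tcp_pos: [0.6017, -0.0083, 0.1208]
tcp_rot: [1.833, 1.986, 0.572]
force: [-0.4, 0.7, -4.1]
width: 0.189
grip_force: 89.6
```

```bash
python3 - <<'E'
from h import *
from fit import *
x=fit(M); indeck(x); print(np.array(env.state()["joints"]))
E
```

```text
t 9.5833 tcp [ 0.6017 -0.0083  0.1208] tcp in seat mm [ 5.2589 19.1521 43.9386] F deck [-2.4969  0.7778 -3.2976] roterr(world) [0.0001 0.003  0.0015] w 0.1890554520250018
[ 0.4395  0.4879 -0.624   2.2481  1.9169  0.2758 -1.8177]
```

move_arm --increments '[0.0025,0,-0.0055,0,0,0,1,0.0025,0,-0.0055,0,0,0,1,0.0025,0,-0.0055,0,0,0,1,0.0025,0,-0.0055,0,0,0,1,0,0,0,0,0,0,1]'

```text
time: 10.0
tcp_pos: [0.6117, -0.0084, 0.097]
tcp_rot: [1.835, 1.988, 0.572]
force: [0.4, 0.3, -2.4]
width: 0.196
grip_force: 89.5
```

```bash
python3 - <<'E'
from h import *
from fit import *
x=fit(M); indeck(x); print(np.array(env.state()["joints"]))
p=env.get_image("wrist"); cv2.imwrite("pics/w5.png",p["color"])
for n in [[0,.085,.005],[-.015,.06,.005],[-.015,-.06,.005],[.027,-.05,.014]]: print(proj(p,pos(x,n)))
E
```

```text
t 10.0 tcp [ 0.6117 -0.0084  0.097 ] tcp in seat mm [ 1.1561 18.2775 18.4522] F deck [-0.8896  0.229  -2.2469] roterr(world) [-0.0006  0.0014  0.0015] w 0.19600272834459098
[ 0.4622  0.5611 -0.6748  2.2451  2.0062  0.3465 -1.8889]
[281.7861 127.6102]
[249.9433 182.3832]
[256.1144 387.2883]
[332.1445 385.4939]
```

View pics/w5.png

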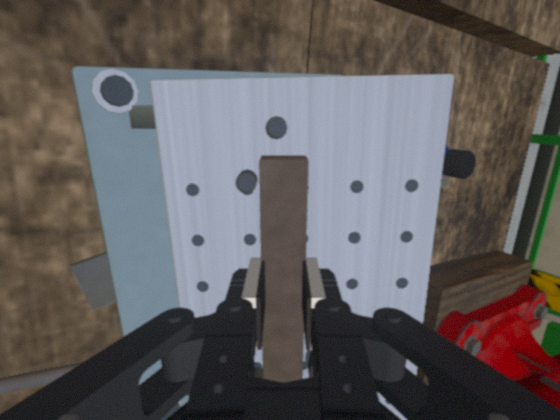

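The bar's left end is at (284,157), the end pin at (277,127) and the lower-left pin at (247,182). That puts the bar about 3 mm above the lower pins and 5 mm short of the end pin. Lowering now.

move_arm --increments '[0.0015,0.0001,-0.0027,0,0,0,1,0.0015,0.0001,-0.0027,0,0,0,1,0.0015,0.0001,-0.0027,0,0,0,1,0.0015,0.0001,-0.0027,0,0,0,1,0.0013,0.0001,-0.0027,0,0,0,1,0,0,0,0,0,0,1]'

```text
time: 10.55
tcp_pos: [0.6191, -0.0076, 0.0846]
tcp_rot: [1.833, 1.987, 0.573]
force: [1.5, 0.3, -3.2]
width: 0.193
grip_force: 89.6
```

```bash
python3 - <<'E'
from h import *
from fit import *
x=fit(M); indeck(x)
E
```

```text
t 10.55 tcp [ 0.6191 -0.0076  0.0846] tcp in seat mm [ 0.8902 18.4667  3.9592] F deck [-0.4603  0.1529 -3.5287] roterr(world) [-0.0005  0.003   0.0009] w 0.1932988416994054
```

move_arm --increments '[0.0008,0.0001,-0.0015,0,0,0,1,0.0008,0.0001,-0.0015,0,0,0,1,0,0,0,0,0,0,1,0.0005,0,-0.0008,0,0,0,1,0,0,0,0,0,0,1]'

```text
time: 10.97
tcp_pos: [0.6211, -0.0074, 0.0813]
tcp_rot: [1.833, 1.987, 0.574]
force: [0.6, 0.2, -3.0]
width: 0.195
grip_force: 89.6
```

```bash
python3 - <<'E'
from h import *
from fit import *
x=fit(M); indeck(x)
E
```

```text
t 10.9667 tcp [ 0.6211 -0.0074  0.0813] tcp in seat mm [ 0.8859 18.5142  0.1322] F deck [-1.0552  0.1353 -2.8921] roterr(world) [-0.0003  0.0036  0.0007] w 0.1949665255184429
```

move_arm --increments '[0.0005,0,-0.0008,0,0,0,1,0,0,0,0,0,0,1,0.0005,0,-0.0008,0,0,0,1,0,0,0,0,0,0,1]'

```text
time: 11.3
tcp_pos: [0.6212, -0.0074, 0.0811]
tcp_rot: [1.83, 1.987, 0.573]
force: [-15.7, -2.8, 19.9]
width: 0.195
grip_force: 93.0
```

```bash
python3 - <<'E'
from h import *
from fit import *
x=fit(M); indeck(x)
E
```

```text
t 11.3 tcp [ 0.6212 -0.0074  0.0811] tcp in seat mm [ 0.8543 18.4923 -0.0862] F deck [-2.9506 -1.4695 25.2732] roterr(world) [0.0011 0.0049 0.0002] w 0.19535447232578812
```

move_arm --increments '[-0.0006,0,0.001,0,0,0,1,-0.0001,0.0015,0,0,0,0,1,-0.0001,0.0015,0,0,0,0,1,-0.0001,0.001,0,0,0,0,1,0,0,0,0,0,0,1]'

```text
time: 11.72
tcp_pos: [0.6213, -0.0069, 0.0812]
tcp_rot: [1.834, 1.98, 0.568]
force: [-9.2, -9.0, 10.9]
width: 0.198
grip_force: 91.7
```

```bash
python3 - <<'E'
from h import *
from fit import *
x=fit(M); indeck(x)
E
```

```text
t 11.7167 tcp [ 0.6213 -0.0069  0.0812] tcp in seat mm [ 0.9599 18.9209 -0.0249] F deck [-2.6521 -8.1801 14.5225] roterr(world) [0.0043 0.0049 0.0062] w 0.19792676032961498
```

move_arm --increments '[-0.0005,0,0.0008,0,0,0,1,-0.0001,0.001,0,0,0,0,1,-0.0001,0.001,0,0,0,0,1,0,0,0,0,0,0,1]'

```text
time: 12.05
tcp_pos: [0.6206, -0.0014, 0.0813]
tcp_rot: [1.833, 1.987, 0.573]
force: [-0.2, -1.9, -1.9]
width: 0.193
grip_force: 89.7
```

```bash
python3 - <<'E'
from h import *
from fit import *
x=fit(M); indeck(x)
E
```

```text
t 12.05 tcp [ 0.6206 -0.0014  0.0813] tcp in seat mm [ 0.8917 24.5033  0.1651] F deck [-1.2802 -1.8901 -1.4194] roterr(world) [-0.0001  0.0034  0.0011] w 0.1928065382017179
```

move_arm --increments '[-0.0001,0.001,0,0,0,0,1,-0.0001,0.001,0,0,0,0,1,0,0,0,0,0,0,1]'

```text
time: 12.3
tcp_pos: [0.6206, -0.0013, 0.0813]
tcp_rot: [1.834, 1.983, 0.571]
force: [0.5, -5.5, -1.9]
width: 0.19
grip_force: 89.8
```

```bash
python3 - <<'E'
from h import *
from fit import *
x=fit(M); indeck(x)
E
```

```text
t 12.3 tcp [ 0.6206 -0.0013  0.0813] tcp in seat mm [ 0.8727 24.6311  0.1636] F deck [-0.9777 -5.5152 -1.672 ] roterr(world) [0.0019 0.0038 0.004 ] w 0.189842583030914
```

move_arm --increments '[-0.0012,-0.0008,-0.0008,0,0,0,1,-0.0013,-0.0004,-0.0008,0,0,0,1,-0.0013,-0.0001,-0.0008,0,0,0,1,-0.0009,-0.0001,-0.0005,0,0,0,1,0,0,0,0,0,0,1]'

```text
time: 12.72
tcp_pos: [0.6194, -0.0014, 0.0808]
tcp_rot: [1.828, 1.982, 0.577]
force: [7.7, -2.9, -0.6]
width: 0.192
grip_force: 89.5
```

```bash
python3 - <<'E'
from h import *
from fit import *
x=fit(M); indeck(x)
E
```

```text
t 12.7167 tcp [ 0.6194 -0.0014  0.0808] tcp in seat mm [-0.5055 24.6374  0.3482] F deck [ 6.0394 -3.5442 -4.4224] roterr(world) [0.0015 0.0103 0.0016] w 0.19151398501295142
```

move_arm --increments '[-0.0013,-0.0001,-0.0008,0,0,0,1,-0.0008,-0.0001,-0.0005,0,0,0,1,0.0004,0,-0.0007,0,0,0,1,0,0,0,0,0,0,1]'

```text
time: 13.05
tcp_pos: [0.6189, -0.0013, 0.0802]
tcp_rot: [1.825, 1.98, 0.579]
force: [6.5, -3.4, 9.5]
width: 0.197
grip_force: 90.6
```

```bash
python3 - <<'E'
from h import *
from fit import *
x=fit(M); indeck(x)
E
```

```text
t 13.05 tcp [ 0.6189 -0.0013  0.0802] tcp in seat mm [-1.1847 24.6846  0.1466] F deck [10.3057 -3.8742  4.776 ] roterr(world) [0.0024 0.0136 0.001 ] w 0.19717679789240733
```

move_arm --increments '[0,0,0,0,0,0,0.6,0,0,0,0,0,0,0.6,0,0,0,0,0,0,0.6,0,0,0,0,0,0,0.6,-0.0053,-0.0004,0.0085,0,0,0,0.6,-0.0053,-0.0004,0.0085,0,0,0,0.6,-0.0106,-0.0008,0.017,0,0,0,0.6,-0.0106,-0.0008,0.017,0,0,0,0.6,-0.0106,-0.0008,0.017,0,0,0,0.6]'

```text
time: 13.8
tcp_pos: [0.5704, -0.0037, 0.1446]
tcp_rot: [1.834, 1.988, 0.574]
force: [-0.1, 0.6, -0.3]
width: 0.402
grip_force: 0.0
```

```bash
python3 - <<'E'
from h import *
from fit import *
x=fit(M); indeck(x); print(np.array(env.state()["joints"]))
p=env.get_image("wrist"); cv2.imwrite("pics/w6.png",p["color"])
for n in [[0,.085,.005],[-.015,.06,.005],[-.015,-.06,.005],[.027,-.05,.014]]: print(proj(p,pos(x,n)))
for t in ["bar_c","seat","slot"]:
    print(t,[(np.array(d["centre"]).round(4).tolist(),round(d["confidence"],2),proj(p,d["centre"]).round().astype(int).tolist()) for d in env.pinpoint(t,p)[:2]])
E
```

```text
t 13.8 tcp [ 0.5704 -0.0037  0.1446] tcp in seat mm [-8.1938 26.2732 80.4067] F deck [-0.2114  0.6167 -0.2688] roterr(world) [-0.0017  0.0021  0.0002] w 0.40159087157986545
[ 0.4378  0.3977 -0.6089  2.294   1.8349  0.223  -1.7656]
[296.7178 135.1598]
[273.2613 174.3545]
[274.6135 331.1481]
[332.3817 327.1342]
bar_c [([0.6233, -0.0252, 0.0721], 0.87, [290, 250]), ([0.6178, -0.0255, 0.0771], 0.55, [287, 254])]
seat [([0.6239, -0.0257, 0.0792], 0.87, [296, 254])]
slot [([0.6461, -0.0773, 0.104], 0.75, [334, 327])]
```

View pics/w6.png

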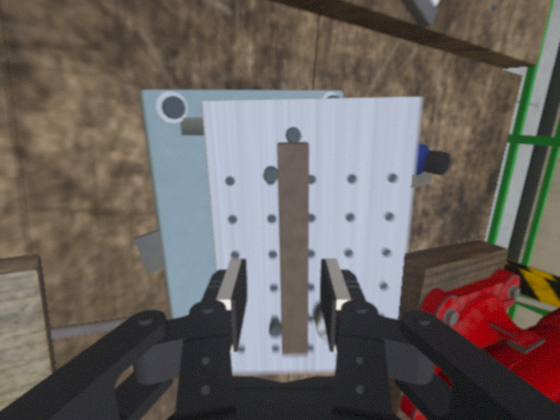

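The bar lies against the end pin at (293,135) and both lower pins at (271,174) and (275,327), between the pins and the disc. Next is the screwdriver: raise, untilt and move to view the rack.

move_arm --increments '[-0.004,0,0.015,-0.0045,0.056,0,0,-0.004,0,0.015,-0.0045,0.056,0,0,-0.004,0,0.015,-0.0045,0.056,0,0,-0.004,0,0.015,-0.0045,0.056,0,0,-0.004,0,0.015,-0.0045,0.056,0,0,-0.004,0,0.015,-0.0045,0.056,0,0,-0.004,0,0.015,-0.0045,0.056,0,0,-0.004,0,0.015,-0.0045,0.056,0,0,-0.004,0,0.015,-0.0045,0.056,0,0,-0.004,0,0.015,-0.0045,0.056,0,0]'

```text
time: 14.83
tcp_pos: [0.5478, -0.0199, 0.2525]
tcp_rot: [2.042, 2.197, 0.136]
force: [-0.2, 0.1, -0.9]
width: 1.0
grip_force: 0.0
```

```bash
python3 - <<'E'
from h import *
s=st(); Q=R.from_rotvec(s["tcp_rot"]).as_matrix(); I=np.array([[0,1,0],[1,0,0],[0,0,-1.]]); print(R.from_matrix(I@Q.T).as_rotvec())
E
```

```text
t 14.8333 tcp [ 0.5478 -0.0199  0.2525] R
 [[-0.0699  0.9841  0.1631]
 [ 0.9967  0.0755 -0.0283]
 [-0.0402  0.1606 -0.9862]] 
F [-0.2421  0.0785 -0.9408] M [-0.0039  0.1385 -0.036 ] w 1.000442842204519 g 0.0 j [ 0.6929  0.4153 -1.0408  1.8135  0.5121  1.0102 -0.4635]
[ 0.0345  0.1628 -0.0731]
```

move_arm --increments '[-0.0147,0.0293,0.0055,0.005,0.0233,-0.0105,0,-0.0147,0.0293,0.0055,0.005,0.0233,-0.0105,0,-0.0147,0.0293,0.0055,0.005,0.0233,-0.0105,0,-0.0147,0.0293,0.0055,0.005,0.0233,-0.0105,0,-0.0147,0.0293,0.0055,0.005,0.0233,-0.0105,0,-0.0147,0.0293,0.0055,0.005,0.0233,-0.0105,0,-0.0147,0.0293,0.0055,0.005,0.0233,-0.0105,0,0,0,0,0,0,0,0,0,0,0,0,0,0,0]'

```text
time: 15.58
tcp_pos: [0.4451, 0.1871, 0.2907]
tcp_rot: [2.215, 2.223, 0.003]
force: [0.1, -0.2, 0.1]
width: 1.002
grip_force: 0.0
```

```bash
python3 - <<'E'
from h import *
s=st(); Q=R.from_rotvec(s["tcp_rot"]).as_matrix(); I=np.array([[0,1,0],[1,0,0],[0,0,-1.]]); print(R.from_matrix(I@Q.T).as_rotvec())
p=env.get_image("wrist"); cv2.imwrite("pics/w7.png",p["color"])
for t in ["driver_grip","driver","hole1","awl","nut_driver"]:
    print(t,[(np.array(d["centre"]).round(4).tolist(),round(d["confidence"],2),proj(p,d["centre"]).round().astype(int).tolist()) for d in env.pinpoint(t,p)[:3]])
E
```

```text
t 15.5833 tcp [0.4451 0.1871 0.2907] R
 [[-0.0038  1.      0.0037]
 [ 1.      0.0038 -0.0011]
 [-0.0011  0.0037 -1.    ]] 
F [ 0.113  -0.1636  0.0632] M [-0.0165 -0.0878 -0.0285] w 1.0019075165961904 g 0.0 j [ 0.3162  0.3641 -1.0759  1.7531  0.3429  1.2267 -0.8462]
[ 0.0011  0.0037 -0.0038]
driver_grip [([0.4452, 0.258, 0.1199], 0.69, [283, 112]), ([0.6162, 0.0553, 0.0843], 0.18, [429, 293])]
driver [([0.4434, 0.2596, 0.0723], 0.56, [281, 110])]
hole1 [([0.4628, 0.3152, 0.078], 0.84, [302, 49]), ([0.4434, 0.2599, 0.0749], 0.62, [281, 109])]
awl []
nut_driver [([0.4647, 0.3113, 0.0766], 0.64, [304, 54])]
```

View pics/w7.png

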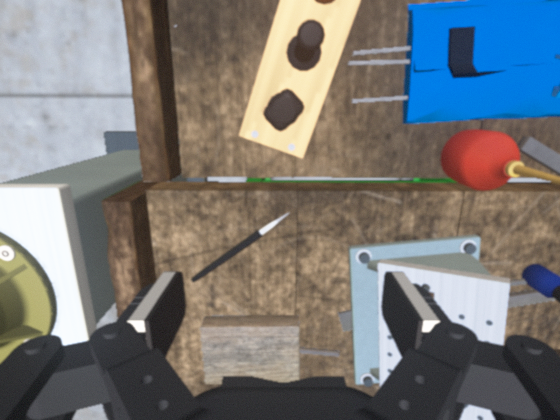

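The driver's black flat-sided handle is at (284,109), the nut driver at (306,45) and the awl at (325,0). I'll measure its yaw numerically.

```bash
python3 - <<'E'
from h import *
p=env.get_image("wrist"); g=cv2.cvtColor(p["color"],cv2.COLOR_BGR2GRAY)
np.savez("w7.npz",K=p["intrinsics"],T=p["cam_to_world"])
for d in env.silhouettes("driver",p)[:2]:
    m=d["mask"].astype(np.uint8); print(d["confidence"],cv2.minAreaRect(cv2.findNonZero(m)))
c=g[82:136:2,256:314]
for r in c: print("".join("%3d"%v if 0 else " .:-=+*#%@"[min(9,int(v)//12)] for v in r))
E
```

```text
0.71 ((281.2500305175781, 105.74999237060547), (33.941123962402344, 38.890872955322266), 45.0)
@@@@@@@@@@@@@@@@@@@@@@@@@@@@@@@@@@@@@@@@@@@@@@@@@@@@@@@@@@
@@@@@@@@@@@@@@@@@@@@@@@@@@@@@@@@@@@@@@@@@@@@@@@@@@@@@@@@@@
@@@@@@@@@@@@@@@@@@@@@@@@@@#**+*#@@@@@@@@@@@@@@@@@@@@@@@@@@
@@@@@@@@@@@@@@@@@@@@@@@*++******+*%@@@@@@@@@@@@@@@@@@@@@@@
@@@@@@@@@@@@@@@@@@@@#*++***####***++%@@@@@@@@@@@@@@@@@@@@@
@@@@@@@@@@@@@@@@@#++++****######***++*%@@@@@@@@@@@@@@@@@@@
@@@@@@@@@@@@@@%*+++********#***#*****++*%@@@@@@@@@@@@@@@@@
@@@@@@@@@@@@@#+++********************++++*@@@@@@@@@@@@@@@@
@@@@@@@@@@@@*+++**********************+++++#@@@@@@@@@@@@@@
@@@@@@@@@@@*+++************************++++*@@@@@@@@@@@@@@
@@@@@@@@@%*++*+**********************+++*++=*@@@@@@@@@@@@@
@@@@@@@@*++*++***********************+++++++*@@@@@@@@@@@@@
@@@@@@@*++*+++***********************+++++=*@@@@@@@@@@@@@@
@@@@@@#+++***************************+++=+*@@@@@@@@@@@@@@@
@@@@@@%+++*+***+*********************++++%@@@@@@@@@@@@@@@@
@@@@@@@#+++**+*********************+++=*@@@@@@@@@@@@@@@@@@
@@@@@@@@%+++++++*****************+++==*@@@@@@@@@@@@@@@@@@@
@@@@@@@@@@*++++++++++**********++++=+#@@@@@@@@@@@@@@@@@@@@
@@@@@@@@@@@@*=++++++++++*+++++++==+*%@@@@@@@@@@@@@@@@@@@@@
@@@@@@@@@@@@@@*+++++++++++++++=+*%@@@@@@@@@@@@@@@@@@@@@@@@
@@@@@@@@@@@@@@@@*+=++++++++++#@@@@@@@@@@@@@@@@@@@@@@@@@@@@
@@@@@@@@@@@@@@@@@@*++===+++%@@@@@@@@@@@@@@@@@@@@@@@@@@@@@@
@@@@@@@@@@@@@@@@@@@@@@%@@@@@@@@@@@@@@@@@@@@@@@@@@@@@@@@@@@
@@@@@@@@@@@@@@@@@@@@@@@@@@@@@@@@@@@@@@@@@@@@@@@@@@@@@@@@@@
@@@@@@@@@@@@@@@@@@@@@@@@@@@@@@@@@@@@@@@@@@@@@@@@@@@@@@@@@@
@@@@@@@@@@@@@@@@@@@@@@@@@@@@@@@@@@@@@@@@@@@@@@@@@@@@@@@@@@
@@@@@@@@@@@@@@@@@@@@@@@@@@@@@@@@@@@@@@@@@@@@@@@@@@@@@@@@@@
```

```bash
python3 - <<'E'
from h import *
p=env.get_image("wrist"); g=cv2.GaussianBlur(cv2.cvtColor(p["color"],cv2.COLOR_BGR2GRAY),(3,3),0)
for th in (80,90,100,115):
    m=np.zeros_like(g); m[78:140,250:320]=(g[78:140,250:320]<th)
    n,l,s,c=cv2.connectedComponentsWithStats(m); k=l[105,281]; pts=cv2.findNonZero((l==k).astype(np.uint8))
    rc=cv2.minAreaRect(pts); q=np.array([onz(p,u,.156)[:2] for u in cv2.boxPoints(rc)])
    e=[q[1]-q[0],q[2]-q[1]]; e.sort(key=np.linalg.norm)
    mo=cv2.moments((l==k).astype(np.uint8)); th2=.5*np.degrees(np.arctan2(2*mo["mu11"],mo["mu20"]-mo["mu02"]))
    print(th,rc,q.mean(0),[np.linalg.norm(v)*1000 for v in e],"long dir deg from world x",np.degrees(np.arctan2(e[1][1],e[1][0])),"moment ang img",th2)
E
```

```text
80 ((281.5000305175781, 106.00000762939453), (30.405588150024414, 34.64822769165039), 45.0) [0.4449 0.2608] [np.float64(23.011411494509684), np.float64(26.28256118449696)] long dir deg from world x 43.131535121218 moment ang img -39.31160062470704
90 ((281.5000305175781, 106.0000228881836), (30.405588150024414, 36.06244659423828), 45.0) [0.4449 0.2608] [np.float64(23.00259205277113), np.float64(27.35554646658)] long dir deg from world x 43.13153547305836 moment ang img -50.2052331981878
100 ((281.25, 105.75000762939453), (31.11269760131836, 36.06244659423828), 45.0) [0.4447 0.2609] [np.float64(23.527703476687147), np.float64(27.344607832990878)] long dir deg from world x 43.108486449322996 moment ang img -51.62207466893538
115 ((281.5000305175781, 105.99999237060547), (31.819805145263672, 37.47665786743164), 45.0) [0.4449 0.2607] [np.float64(24.063448406200006), np.float64(28.4171897350164)] long dir deg from world x 43.10848680085084 moment ang img -50.44579587045799
```

move_arm --increments '[0,0.0105,-0.005,0,0,-0.112,0.4,0,0.0105,-0.005,0,0,-0.112,0.4,0,0.0105,-0.005,0,0,-0.112,0.4,0,0.0105,-0.005,0,0,-0.112,0.4,0,0.0105,-0.005,0,0,-0.112,0.4,0,0.0105,-0.005,0,0,-0.112,0.4,0,0.0105,-0.005,0,0,-0.112,0.4,0,0,0,0,0,0,0.4]'

```text
time: 16.7
tcp_pos: [0.4449, 0.261, 0.2558]
tcp_rot: [2.899, 1.198, 0.001]
force: [1.0, 0.7, 0.3]
width: 0.603
grip_force: 0.0
```

```bash
python3 - <<'E'
from h import *
s=st(); Q=R.from_rotvec(s["tcp_rot"]).as_matrix(); a=.5**.5; I=np.array([[a,a,0],[a,-a,0],[0,0,-1.]]); print(R.from_matrix(I@Q.T).as_rotvec())
E
```

```text
t 16.7 tcp [0.4449 0.261  0.2558] R
 [[ 0.7082  0.706   0.0024]
 [ 0.706  -0.7082 -0.0036]
 [-0.0008  0.0043 -1.    ]] 
F [0.9568 0.6647 0.3129] M [-0.0036  0.0371  0.0093] w 0.6027815519401456 g 0.0 j [-0.0095  0.3941 -0.8239  1.739   0.3189  1.1479 -1.7154]
[0.0036 0.0024 0.0015]
```

move_arm --increments '[0,0,-0.03,0,0,0,0.4,0,-0.0004,-0.03,0,0,0,0.4,0,0,-0.03,0,0,0,0.4,0,0,-0.03,0,0,0,0.4,0,0,-0.02,0,0,0,0.4,0,0,-0.0098,0,0,0,0.4,0,0,0,0,0,0,0.4,0,0,0,0,0,0,0.4]'

```text
time: 17.37
tcp_pos: [0.4459, 0.2589, 0.1071]
tcp_rot: [2.896, 1.205, 0.002]
force: [-0.2, 0.2, 0.1]
width: 0.598
grip_force: 0.0
```

move_arm --increments '[0,0,0,0,0,0,1,0,0,0,0,0,0,1,0,0,0,0,0,0,1,0,0,0,0,0,0,1,0,0,0,0,0,0,1]' --grip_force 100

```text
time: 17.78
tcp_pos: [0.4463, 0.2595, 0.108]
tcp_rot: [2.897, 1.203, 0.006]
force: [-0.5, -1.1, 6.5]
width: 0.268
grip_force: 97.5
```

```bash
python3 - <<'E'
from h import *
st()
E
```

```text
t 17.7833 tcp [0.4463 0.2595 0.108 ] R
 [[ 0.7059  0.7083  0.0057]
 [ 0.7083 -0.7059 -0.0034]
 [ 0.0016  0.0064 -1.    ]] 
F [-0.5081 -1.1242  6.456 ] M [-0.2207  0.191  -0.0558] w 0.2676709552091101 g 97.45177030563354 j [-0.1037  0.5562 -0.7158  1.9486  0.5036  0.8185 -1.8829]
```

move_arm --increments '[0,0,0.02,0,0,0,1,0,0,0.03,0,0,0,1,0,0,0.03,0,0,0,1,0,0,0.03,0,0,0,1,0,-0.005,0.03,0,0,0.12,1,0.002,-0.03,0.01,0,0,0.12,1,0.002,-0.03,0,0,0,0.12,1,0.002,-0.03,0,0,0,0.12,1,0.002,-0.03,0,0,0,0.12,1,0.002,-0.03,0,0,0,0.12,1]'

```text
time: 18.62
tcp_pos: [0.4554, 0.1026, 0.2572]
tcp_rot: [2.28, 2.153, 0.005]
force: [1.3, -0.0, -0.7]
width: 0.268
grip_force: 97.8
```

move_arm --increments '[0.004,-0.02,0,0,0,0.12,1,0.004,-0.02,0,0,0,0.12,1,0.004,-0.02,0,0,0,0.12,1,0.004,-0.02,0,0,0,0.12,1,0.004,-0.02,0,0,0,0.12,1,0.004,-0.02,0,0,0,0.12,1,0.004,-0.02,0,0,0,0.12,1,0.004,0,0,0,0,0.12,1,0.004,0,0,0,0,0.12,1,0.004,0,0,0,0,0.12,1]'

```text
time: 19.45
tcp_pos: [0.4956, -0.0369, 0.2568]
tcp_rot: [0.67, 3.067, 0.007]
force: [0.9, 0.3, -0.8]
width: 0.265
grip_force: 97.9
```

```bash
python3 - <<'E'
from h import *
s=st(); 
p=env.get_image("wrist"); cv2.imwrite("pics/w8.png",p["color"])
for t in ["slot","driver_tip","driver_grip"]:
    print(t,[(np.array(d["centre"]).round(4).tolist(),round(d["confidence"],2),proj(p,d["centre"]).round().astype(int).tolist()) for d in env.pinpoint(t,p)[:3]])
q=env.get_image("side")
print([(np.array(d["centre"]).round(4).tolist(),round(d["confidence"],2)) for d in env.pinpoint("driver_tip",q)[:3]])
print("proj tip",proj(p,np.array(s["tcp_pos"])+R.from_rotvec(s["tcp_rot"]).as_matrix()[:,2]*.09))
E
```

```text
t 19.45 tcp [ 0.4956 -0.0369  0.2568] R
 [[-0.9089  0.417   0.0032]
 [ 0.417   0.9089  0.0041]
 [-0.0012  0.005  -1.    ]] 
F [ 0.8672  0.2692 -0.7954] M [-0.0283  0.0335  0.03  ] w 0.2654622213648149 g 97.8549063205719 j [ 0.8783  0.5576 -1.3614  1.781   0.5689  1.2772  0.5134]
slot []
driver_tip [([0.4962, -0.0383, 0.1636], 0.83, [281, 217])]
driver_grip [([0.4928, -0.0393, 0.2717], 0.64, [276, 290])]
[([0.4929, -0.0379, 0.1669], 0.48), ([0.6299, -0.0258, -0.0004], 0.25)]
proj tip [283.2703 216.8425]
```

move_arm --increments '[0.0074,-0.0041,-0.0015,0,0,0.11,1,0.0074,-0.0041,-0.0015,0,0,0.11,1,0.0074,-0.0041,-0.0015,0,0,0.11,1,0.0074,-0.0041,-0.0015,0,0,0.11,1,0.0074,-0.0041,-0.0015,0,0,0.07,1,0.0074,-0.0041,-0.0015,0.0051,-0.0622,0,1,0.0074,-0.0041,-0.0015,0.0051,-0.0622,0,1,0.0074,-0.0041,-0.0015,0.0051,-0.0622,0,1,0.0074,-0.0041,-0.0015,0.0051,-0.0622,0,1,0.0074,-0.0041,-0.0015,0.0051,-0.0622,0,1]'

```text
time: 20.58
tcp_pos: [0.5696, -0.077, 0.2419]
tcp_rot: [-0.105, 2.824, 0.027]
force: [-0.1, -0.8, -0.9]
width: 0.27
grip_force: 98.0
```

move_arm --increments '[0,0,0,0.0051,-0.0622,0,1,0,0,0,0.0051,-0.0622,0,1,0,0,0,0.0051,-0.0622,0,1,0,0,0,0.0051,-0.0622,0,1,0,0,0,0,0,0,1]'

```text
time: 21.0
tcp_pos: [0.5668, -0.0773, 0.2402]
tcp_rot: [-0.098, 2.579, 0.037]
force: [-0.5, -0.7, -2.2]
width: 0.266
grip_force: 98.0
```

```bash
cat >> h.py <<'E'
def drv(x,a=0.,SL=None,LT=.09):
    """tool desired: x=-deckx rotated by a about tool z (clockwise), z=-deckz; report tip in slot frame (deck axes)"""
    from fit import pos,Rot
    s=env.state(); T=np.array(s["tcp_pos"]); Rd=Rot(x[2]); S=pos(x,[.027,-.05,.0085]) if SL is None else np.array(SL)
    Q=R.from_rotvec(s["tcp_rot"]).as_matrix(); I=np.column_stack([-Rd[:,0],Rd[:,1],-Rd[:,2]])@R.from_euler("z",a).as_matrix()
    tip=T+Q[:,2]*LT
    print("t",s["time"],"tcp",T,"tip-slot deck mm",1000*Rd.T@(tip-S),"Fdeck",Rd.T@np.array(s["force"]),"M deck",Rd.T@np.array(s["wrist_torque"]),"roterr",R.from_matrix(I@Q.T).as_rotvec(),"yaw a",R.from_matrix(np.column_stack([-Rd[:,0],Rd[:,1],-Rd[:,2]]).T@Q).as_rotvec()[2],"w",s["width"],"j",np.array(s["joints"]))
E
python3 - <<'E'
from h import *
from fit import *
x=fit(M); drv(x)
p=env.get_image("wrist"); cv2.imwrite("pics/w9.png",p["color"])
for t in ["slot","disc","seat","end_pin"]:
    print(t,[(np.array(d["centre"]).round(4).tolist(),round(d["confidence"],2),proj(p,d["centre"]).round().astype(int).tolist()) for d in env.pinpoint(t,p)[:3]])
print(proj(p,pos(x,L["slot"])))
E
```

```text
t 21.0 tcp [ 0.5668 -0.0773  0.2402] tip-slot deck mm [ 7.52    3.5053 68.0817] Fdeck [-1.6365 -0.606  -1.5153] M deck [-0.0148  0.7525  0.0562] roterr [-0.0065  0.0023  0.0037] yaw a 0.006523412637218432 w 0.2659990868144946 j [ 1.1495  0.436  -1.345   2.1365  0.9806  0.4883  0.8044]
slot [([0.6459, -0.0764, 0.1046], 0.59, [276, 189]), ([0.5602, -0.0767, 0.2474], 0.53, [286, 284]), ([0.6226, -0.0252, 0.08], 0.26, [334, 154])]
disc [([0.6511, -0.0752, 0.1027], 0.73, [277, 191])]
seat [([0.623, -0.0269, 0.0755], 0.61, [332, 151])]
end_pin [([0.6171, 0.0543, 0.0848], 0.89, [422, 158])]
[278.6645 185.6087]
```

```bash
python3 - <<'E'
from h import *
def crop(f,c,r=33,k=8):
    im=cv2.imread(f"pics/{f}.png"); c=tuple(c); a=im[c[1]-r:c[1]+r,c[0]-r:c[0]+r]
    a=cv2.resize(a,(400,300*4//3),interpolation=cv2.INTER_CUBIC)
    for i in range(0,2*r,10): cv2.putText(a,str(c[0]-r+i),(int(i*400/(2*r)),10),0,.3,(0,0,255)); cv2.putText(a,str(c[1]-r+i),(0,int(i*400/(2*r))+5),0,.3,(0,0,255))
    return a
im=np.hstack([crop("wrist0",(307,285)),crop("w9",(279,190))])
im=np.vstack([im,cv2.resize(np.hstack([crop("wrist2",(411,241)),crop("w3",(345,300))]),(800,400))[:200]])
cv2.imwrite("pics/comp.png",im); print(im.shape)
E
```

```text
(600, 800, 3)
```

View pics/comp.png

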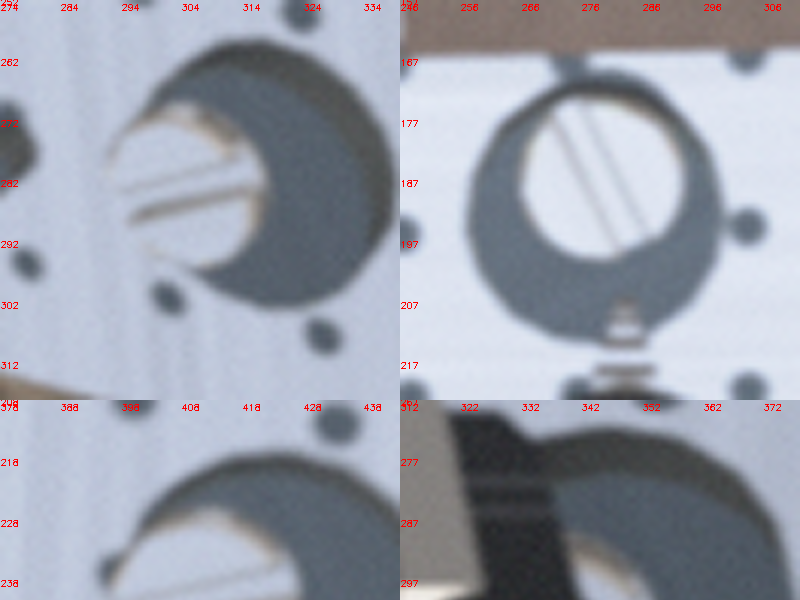

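In the composite, the right crop from the wrist camera shows the head centre at about (279.5,186.5). The slot runs upper-left to lower-right, its midline going from about (273.5,174.5) to (284.3,197.1).

```bash
python3 - <<'E'
from h import *
from fit import *
x=fit(M); p=env.get_image("wrist"); Rd=Rot(x[2])
D=pos(x,[0,0,0])
def ondeck(uv,h): # h over seat
    d=p["cam_to_world"][:3,:3]@np.linalg.inv(p["intrinsics"])@np.array([uv[0],uv[1],1.]); o=p["cam_to_world"][:3,3]
    n=Rd[:,2]; P=o+d*((D+n*h-o)@n)/(d@n); return 1000*Rd.T@(P-D)
f=lambda a,b:(246+(a-400)*.165,157+b*.165)
c=lambda a,b:ondeck(f(a,b),.014)
print("head c",c(603,178),"expect 27,-50"); print("rim",c(522,178),c(684,178),c(603,95),c(603,262))
for A,B in [((553,115),(617,248)),((582,98),(648,238)),((567,106),(632,243))]:
    a,b=c(*A),c(*B); print(a,b,"ang",np.degrees(np.arctan2(b[1]-a[1],b[0]-a[0])))
# edges refine: head blob by brightness
im=p["color"]; g=cv2.cvtColor(im,cv2.COLOR_BGR2GRAY)
sub=g[168:204,260:298]; 
m=(g>150).astype(np.uint8); n,l,s,cc=cv2.connectedComponentsWithStats(m); k=l[186,278]; print("blob",s[k],cc[k])
q=env.get_image("wrist")
# tip pixel vs predicted
s=env.state(); Q=R.from_rotvec(s["tcp_rot"]).as_matrix(); T=np.array(s["tcp_pos"])
for dx,dy in [(0,.008),(0,-.008),(.008,0),(-.008,0)]: print("blade pred",proj(p,T+Q@np.array([dx,dy,.09])))
print([ (np.array(d["centre"]).round(4).tolist(),d["confidence"],proj(p,d["centre"])) for d in env.pinpoint("driver_tip",p)[:2]], T+Q[:,2]*.09)
for r in g[200:226:1,268:298]: print(" ".join("%3d"%v for v in r))
E
```

```text
head c [ 30.8842 -48.7604  14.    ] expect 27,-50
rim [ 30.7955 -60.6753  14.    ] [ 30.973  -36.8391  14.    ] [ 18.5274 -48.647   14.    ] [ 43.7072 -48.878   14.    ]
[ 21.4243 -55.9609  14.    ] [ 41.5633 -46.7763  14.    ] ang 24.51569409066371
[ 18.9468 -51.7041  14.    ] [ 40.0613 -42.1618  14.    ] ang 24.319581710567174
[ 20.1098 -53.9016  14.    ] [ 40.8112 -44.5418  14.    ] ang 24.329372375926145
blob [266 168  27  28 575] [278.64   181.3565]
blade pred [294.1712 216.59  ]
blade pred [272.0533 216.5773]
blade pred [283.1202 205.967 ]
blade pred [283.1049 226.9967]
[([0.6191, -0.0739, 0.1627], 0.71, array([280.7947, 213.9818]))] [ 0.6182 -0.0723  0.1658]
110 110 111 111 111 111 114 111 114 115 115 113 113 115 111 113 111 112 109 109 111 111 112 111 115 117 141 180 216 225
110 110 111 110 113 112 117 114 112 114 111 113 113 111 107 110 111 112 113 112 113 113 112 109 115 130 166 202 225 226
109 113 111 116 111 115 114 112 112 110 111 111 112 108 110 113 110 113 114 112 113 111 109 114 127 153 192 216 225 225
116 113 114 115 115 111 113 112 112 111 111 112 110 116 111 113 10
[... 1993 characters left out ...]
 187 165 156 158 168 184 179 156 132 121 124 123 137 160 184 204 215 224 226 229 227 228 226 227 227
226 226 226 227 222 209 196 181 164 147 145 130 114  97  86  90  90  99 116 136 155 174 190 207 223 226 225 226 226 226
226 227 225 223 213 194 162 143 120  97  83  75  66  64  63  63  64  65  64  79  92 107 127 159 187 207 218 223 225 227
226 220 210 188 163 133 102  85  69  60  52  53  55  53  53  56  57  55  53  55  55  60  71 100 122 151 177 201 214 222
212 189 157 126 100  78  65  56  57  62  57  64  54  58  59  59  58  59  61  60  59  59  57  65  69  89 112 143 169 189
160 124  89  66  59  54  58  61  60  62  61  64  63  58  62  62  62  65  66  63  62  64  60  58  59  59  66  81 101 130
```

move_arm --increments '[0.0023,-0.0004,-0.006,-0.0386,-0.0027,0.0608,1,0.0023,-0.0004,-0.006,-0.0386,-0.0027,0.0608,1,0.0023,-0.0004,-0.006,-0.0386,-0.0027,0.0608,1,0.0023,-0.0004,-0.006,-0.0386,-0.0027,0.0608,1,0.0023,-0.0004,-0.006,-0.0386,-0.0027,0.0608,1,0.0023,-0.0004,-0.006,-0.0386,-0.0027,0.0608,1,0,0,0,0,0,0,1,0,0,0,0,0,0,1,0,0,0,0,0,0,1]'

```text
time: 22.15
tcp_pos: [0.5836, -0.0791, 0.2058]
tcp_rot: [-0.648, 2.506, -0.122]
force: [0.0, -0.2, -0.3]
width: 0.268
grip_force: 98.0
```

```bash
cat > slot.py <<'E'
from h import *
from fit import *
x=fit(M); Rd=Rot(x[2]); D=pos(x,[0,0,0])
def ondeck(p,uv,h):
    d=p["cam_to_world"][:3,:3]@np.linalg.inv(p["intrinsics"])@np.array([uv[0],uv[1],1.]); o=p["cam_to_world"][:3,3]
    n=Rd[:,2]; P=o+d*((D+n*h-o)@n)/(d@n); return 1000*Rd.T@(P-D)
def rectify(p,c=(27,-50),h=.014,half=16,s=8):
    """top view of head plane; rows: down = -deck x ; cols: right = -deck y ; s px per mm"""
    src=[];dst=[]
    for a in(-half,half):
        for b in(-half,half):
            src.append(proj(p,D+Rd@np.array([(c[0]+a)/1e3,(c[1]+b)/1e3,h]))); dst.append([(half-b)*s,(half-a)*s])
    H=cv2.getPerspectiveTransform(np.float32(src),np.float32(dst)); return cv2.warpPerspective(p["color"],H,(2*half*s,2*half*s),flags=cv2.INTER_CUBIC)
E
python3 - <<'E'
from slot import *
drv(x,-.426)
p=env.get_image("wrist"); cv2.imwrite("pics/w10.png",p["color"])
r=rectify(p); cv2.imwrite("pics/r10.png",r); g=cv2.cvtColor(r,cv2.COLOR_BGR2GRAY)
g=cv2.resize(g,(64,64),interpolation=cv2.INTER_AREA)  # 2 px/mm
for row in g[::2]: print("".join(" .:-=+*#%@"[min(9,int(v)//26)] for v in row))
print("tip",proj(p,np.array(env.state()["tcp_pos"])+R.from_rotvec(env.state()["tcp_rot"]).as_matrix()[:,2]*.09), proj(p,pos(x,[.027,-.05,.014])))
E
```

```text
t 22.15 tcp [ 0.5836 -0.0791  0.2058] tip-slot deck mm [ 3.121   0.3346 30.154 ] Fdeck [-0.1781 -0.2116 -0.2652] M deck [0.0281 0.692  0.037 ] roterr [-0.0038 -0.0006  0.    ] yaw a -0.42392500254374166 w 0.268030128826408 j [ 1.0627  0.5276 -1.2994  2.1506  1.2056  0.5171  1.0333]
:::::::::::::::::::::::::::----=================================
::::::::::::::::::::::::--=++++=================================
:::::::::::::::::::::--==+**#*++================================
::::::::::::::----=====+++**++==================================
--::::::::---=+**+++++++++++++++++++============================
=------=---==+*****+++++++**#########***++======================
==============+++++++**###%%%##%%%%%%%%%##**++==================
================+++*##%%###****##%%%%%%%%%%%##*+================
=============+**#######**+++++**#%%%%%%%%%%%%%##*+==============
===========+*##%%%###**+++****##%%%%%%%%%%%%%%%%#*+=============
==========+*#%%%%%%###########*##%%%%%%%%%%%%%%%%#*++===========
=========+*#%%%%%%%####%###**++**#%%%%%%%%%%%%%%%%##*+==========
========+*#%%%%%%%%%%######*++++**#%%
[... 606 characters left out ...]
======
%%%#**+==++*#%%%%%%%%%%%%%%%%%%##%%%%%%%%###%%%%%%##*+=========-
%%%%%#*++==+*#%%%%%%%%%%%%%%%%%###%%%%%%%####%%%%#*++=========--
%%%%%%%#*+==+**#%%%%%%%%%%%%%%%%###%%%%%%%%######*+========-----
%%%%%%%%#*+===+**##%%%%%%%%%%%%%%###%%%%%%%%%##*++=======---:::-
%%%%%%%%%##*+====++*###%%%%%%%%%%%###%%%%%%%%#*+=====----:::-==*
%%%%%%%%%%%##*+=---==++**###%%%%%%####%%%%%%#*++==---------=+*#%
%%%%%%%%%%%%%%#+==----===+++**********####**++=-----:::-=+*#%%%%
%%%%%%%%%%%%%%%#*+==---------=========+++==---:::::--=+*##%%%%%%
%%%%%%%%%%%%%%%%%#*++=--::----::--::----::::::::--=++*#%%%%%%%%%
%%%%%%%%%%%%%%%%%%%#**+==---------:::::::::----==+*##%%%%%%%%%%%
tip [282.3071 216.8527] [283.6596 203.4842]
```

move_arm --increments '[0.002,0.0002,-0.0049,-0.001,0,0,1,0.002,0.0002,-0.0049,-0.001,0,0,1,0.002,0.0002,-0.0049,-0.001,0,0,1,0.002,0.0002,-0.0049,-0.001,0,0,1,0,0,0,0,0,0,1,0,0,0,0,0,0,1,0,0,0,0,0,0,1]'

```text
time: 22.78
tcp_pos: [0.5914, -0.0785, 0.186]
tcp_rot: [-0.653, 2.506, -0.129]
force: [-0.3, 0.7, -1.0]
width: 0.27
grip_force: 98.0
```

```bash
python3 - <<'E'
from slot import *
drv(x,-.426)
p=env.get_image("wrist"); cv2.imwrite("pics/w11.png",p["color"])
r=rectify(p); g=cv2.cvtColor(r,cv2.COLOR_BGR2GRAY)
g=cv2.resize(g,(96,96),interpolation=cv2.INTER_AREA)  # 3 px/mm
for row in g[::2]: print("".join(" .:-=+*#%@"[min(9,int(v)//26)] for v in row))
E
```

```text
t 22.7833 tcp [ 0.5914 -0.0785  0.186 ] tip-slot deck mm [-0.7738 -0.0126  9.1981] Fdeck [-0.6944  0.721  -0.7181] M deck [-0.0278  0.7107 -0.0334] roterr [ 0.0018 -0.0006 -0.0017] yaw a -0.42837571920083534 w 0.2702564891492099 j [ 0.9988  0.5486 -1.2281  2.1625  1.3065  0.4976  0.9431]
....................................................................:::::::::---===---=======-==
.................................................................::::::::::::---========-=======
.................................................................:::::::::::----==============--
...............................................................::::::::::::----===----===--=====
..............................................................::::::::::::----==================
.........................................................::::::::::::::::-----==-===============
........................................................:::::::::::::::------===================
...................................................:::::::::::::..::::----======================
...................................
[... 3144 characters left out ...]
===-------::::::--=++
%%%%%%%%%%%%%%%%##*+==-------====+++***######%#%%%########%%%%%%%%##*++===--------::::::--==+**#
%%%%%%%%%%%%%%%%%##**++=---------=====+++****************###%%%###**+===------:::::::--==+**##%%
%%%%%%%%%%%%%%%%%%%%##**+==---::-------=======+++++++++++*******++===------:::::::---=+**##%%%%%
%%%%%%%%%%%%%%%%%%%%%%##**+=---::::::::-------------=--===++====-----:::::::::::--==+*##%%%%%%%%
%%%%%%%%%%%%%%%%%%%%%%%%##**+==---::::::::::------------------:::::::::::::::--==+**##%%%%%%%%%%
%%%%%%%%%%%%%%%%%%%%%%%%%%##**+==----::::::::::::::::::::::::::::::::::::---==+**##%%%%%%%%%%%%%
%%%%%%%%%%%%%%%%%%%%%%%%%%%%##**++==-------::::::::::::::::::::::::------==++*##%%%%%%%%%%%%%%%%
```

The blade is laterally centred between the slot's chamfer lines to within about 0.3 mm. Descending.

move_arm --increments '[0.001,0.0001,-0.0017,0,0,0,1,0.001,0.0001,-0.0017,0,0,0,1,0.001,0.0001,-0.0017,0,0,0,1,0,0,0,0,0,0,1]'

```text
time: 23.17
tcp_pos: [0.5944, -0.0784, 0.1805]
tcp_rot: [-0.652, 2.506, -0.129]
force: [1.3, -0.3, -1.0]
width: 0.267
grip_force: 98.0
```

```bash
python3 - <<'E'
from slot import *
drv(x,-.426)
E
```

```text
t 23.1667 tcp [ 0.5944 -0.0784  0.1805] tip-slot deck mm [-1.1519 -0.2158  2.955 ] Fdeck [ 0.5473 -0.3937 -1.5465] M deck [ 0.037   0.6819 -0.0431] roterr [ 0.0018 -0.0008 -0.0014] yaw a -0.4281320279595127 w 0.2672708620875439 j [ 0.9826  0.5578 -1.2114  2.1631  1.3338  0.4956  0.919 ]
```

move_arm --increments '[0.0011,0.0001,-0.0009,0,0,0,1,0.0009,0.0001,-0.001,0,0,0,1,0,0,0,0,0,0,1]'

```text
time: 23.42
tcp_pos: [0.5965, -0.0781, 0.1788]
tcp_rot: [-0.653, 2.506, -0.129]
force: [0.1, 0.2, -0.6]
width: 0.267
grip_force: 98.0
```

```bash
python3 - <<'E'
from slot import *
drv(x,-.426)
E
```

```text
t 23.4167 tcp [ 0.5965 -0.0781  0.1788] tip-slot deck mm [-0.2775 -0.0618  0.3712] Fdeck [-0.2566  0.1577 -0.571 ] M deck [0.0596 0.7112 0.0274] roterr [ 0.0018 -0.0007 -0.0016] yaw a -0.4283056317820408 w 0.26741858374072824 j [ 0.9754  0.5622 -1.2056  2.161   1.3425  0.4965  0.9118]
```

Keep going to floor contact.

move_arm --increments '[0.0005,0,-0.0008,0,0,0,1,0,0,0,0,0,0,1,0.0005,0,-0.0008,0,0,0,1,0,0,0,0,0,0,1]'

```text
time: 23.75
tcp_pos: [0.5972, -0.0779, 0.178]
tcp_rot: [-0.653, 2.505, -0.131]
force: [-10.9, -1.5, 13.7]
width: 0.269
grip_force: 100.9
```

```bash
python3 - <<'E'
from slot import *
drv(x,-.426)
E
```

```text
t 23.75 tcp [ 0.5972 -0.0779  0.178 ] tip-slot deck mm [-0.0012  0.0096 -0.652 ] Fdeck [-2.1173 -0.5994 17.434 ] M deck [-0.0838  1.137  -0.0024] roterr [ 0.0031  0.0001 -0.002 ] yaw a -0.4293250629646012 w 0.2686797429685716 j [ 0.9715  0.5633 -1.2026  2.1615  1.3499  0.4969  0.905 ]
```

move_arm --increments '[0,0,0,0.0317,0.0026,-0.0509,1,0,0,0,0.0317,0.0026,-0.0509,1,0,0,0,0.0317,0.0026,-0.0509,1,0,0,0,0.0317,0.0026,-0.0509,1,0,0,0,0.0317,0.0026,-0.0509,1,0,0,0,0,0,0,1]'

```text
time: 24.25
tcp_pos: [0.5973, -0.0776, 0.1782]
tcp_rot: [-0.267, 2.569, -0.018]
force: [-9.1, -1.2, 11.4]
width: 0.267
grip_force: 99.9
```

```bash
python3 - <<'E'
from slot import *
drv(x,-.426+.3)
E
```

```text
t 24.25 tcp [ 0.5973 -0.0776  0.1782] tip-slot deck mm [ 0.1973  0.3168 -0.5855] Fdeck [-1.7533 -0.4571 14.5647] M deck [0.1262 1.0063 0.1833] roterr [0.0009 0.0001 0.0003] yaw a -0.1262284471703655 w 0.26672208714577955 j [ 0.953   0.5429 -1.1614  2.1613  1.3324  0.4631  0.6165]
```

The reaction torque of 0.18 N m matches the screw's friction, so the screw is turning.

move_arm --increments '[0,0,0,0.0317,0.0026,-0.0509,1,0,0,0,0.0317,0.0026,-0.0509,1,0,0,0,0.0317,0.0026,-0.0509,1,0,0,0,0.0317,0.0026,-0.0509,1,0,0,0,0.0317,0.0026,-0.0509,1,0,0,0,0.0317,0.0026,-0.0509,1,0,0,0,0.0317,0.0026,-0.0509,1,0,0,0,0.0317,0.0026,-0.0509,1,0,0,0,0.0317,0.0026,-0.0509,1,0,0,0,0,0,0,1]'

```text
time: 25.08
tcp_pos: [0.5974, -0.0776, 0.1783]
tcp_rot: [0.429, 2.558, 0.182]
force: [-8.3, -0.4, 11.6]
width: 0.266
grip_force: 99.9
```

```bash
python3 - <<'E'
from slot import *
drv(x,-.426+.84)
E
```

```text
t 25.0833 tcp [ 0.5974 -0.0776  0.1783] tip-slot deck mm [ 0.3345  0.4613 -0.5672] Fdeck [-0.9315  0.3085 14.2301] M deck [0.2074 0.9803 0.2237] roterr [0.0002 0.0001 0.    ] yaw a 0.4139104589459967 w 0.26560762394949927 j [ 0.9105  0.5046 -1.0744  2.1613  1.2914  0.3981  0.112 ]
```

move_arm --increments '[0,0,0,0.0211,0.0017,-0.0339,1,0,0,0,0.0211,0.0017,-0.0339,1,0,0,0,0.0211,0.0017,-0.0339,1,0,0,0,0.0211,0.0017,-0.0339,1,0,0,0,0.0211,0.0017,-0.0339,1,0,0,0,0.0211,0.0017,-0.0339,1,0,0,0,0,0,0,1]'

```text
time: 25.67
tcp_pos: [0.5974, -0.0775, 0.1783]
tcp_rot: [0.734, 2.502, 0.268]
force: [-8.2, -0.5, 11.6]
width: 0.267
grip_force: 99.8
```

```bash
python3 - <<'E'
from slot import *
drv(x,-.426+1.08)
E
```

```text
t 25.6667 tcp [ 0.5974 -0.0775  0.1783] tip-slot deck mm [ 0.4312  0.5211 -0.5692] Fdeck [-0.7795  0.172  14.1992] M deck [0.2455 0.9935 0.1568] roterr [ 0.0008  0.0005 -0.0014] yaw a 0.652374851465858 w 0.26687634337651045 j [ 0.8863  0.4869 -1.029   2.1616  1.2685  0.3667 -0.1061]
```

move_arm --increments '[0,0,0,0.0211,0.0017,-0.0339,1,0,0,0,0.0211,0.0017,-0.0339,1,0,0,0,0.0211,0.0017,-0.0339,1,0,0,0,0.0211,0.0017,-0.0339,1,0,0,0,0,0,0,1]'

```text
time: 26.08
tcp_pos: [0.5974, -0.0775, 0.1783]
tcp_rot: [0.936, 2.446, 0.325]
force: [-9.1, 0.7, 11.6]
width: 0.268
grip_force: 99.8
```

```bash
python3 - <<'E'
from slot import *
drv(x,-.426+1.24)
E
```

```text
t 26.0833 tcp [ 0.5974 -0.0775  0.1783] tip-slot deck mm [ 0.459   0.5216 -0.5717] Fdeck [-1.4547  1.4621 14.5947] M deck [0.2224 0.9251 0.1733] roterr [ 0.0007  0.0006 -0.0015] yaw a 0.8122917524411709 w 0.26830515190976156 j [ 0.8681  0.4748 -0.996   2.1619  1.2504  0.3451 -0.2497]
```

move_arm --increments '[0,0,0,0.0211,0.0017,-0.0339,1,0,0,0,0.0211,0.0017,-0.0339,1,0,0,0,0.0211,0.0017,-0.0339,1,0,0,0,0,0,0,1]'

```text
time: 26.42
tcp_pos: [0.5975, -0.0775, 0.1783]
tcp_rot: [1.084, 2.395, 0.367]
force: [-9.4, -0.1, 12.2]
width: 0.27
grip_force: 99.7
```

```bash
python3 - <<'E'
from slot import *
drv(x,-.426+1.36)
E
```

```text
t 26.4167 tcp [ 0.5975 -0.0775  0.1783] tip-slot deck mm [ 0.5504  0.54   -0.5632] Fdeck [-1.5088  0.6753 15.3504] M deck [0.2236 0.8488 0.2591] roterr [ 0.0009  0.0009 -0.002 ] yaw a 0.9317760225766811 w 0.2700970034709033 j [ 0.8531  0.4658 -0.9698  2.1621  1.2353  0.3286 -0.3555]
```

move_arm --increments '[0,0,0,0.0211,0.0017,-0.0339,1,0,0,0,0.0211,0.0017,-0.0339,1,0,0,0,0,0,0,1,0,0,0,0,0,0,1]'

```text
time: 26.75
tcp_pos: [0.5975, -0.0775, 0.1783]
tcp_rot: [1.179, 2.357, 0.393]
force: [-8.1, -1.0, 11.6]
width: 0.271
grip_force: 99.8
```

```bash
python3 - <<'E'
from slot import *
drv(x,-.426+1.44)
E
```

```text
t 26.75 tcp [ 0.5975 -0.0775  0.1783] tip-slot deck mm [ 0.5937  0.5036 -0.5864] Fdeck [-0.7815 -0.2955 14.1143] M deck [0.2005 0.7882 0.4453] roterr [ 0.0023  0.0011 -0.0042] yaw a 1.0091946506478093 w 0.27053923505513583 j [ 0.8428  0.4599 -0.9522  2.1622  1.2247  0.3179 -0.4232]
```

move_arm --increments '[0,0,0,0.0211,0.0017,-0.0339,1,0,0,0,0.0211,0.0017,-0.0339,1,0,0,0,0,0,0,1,0,0,0,0,0,0,1]'

```text
time: 27.08
tcp_pos: [0.5976, -0.0776, 0.1784]
tcp_rot: [1.276, 2.316, 0.42]
force: [-8.3, 0.4, 11.6]
width: 0.268
grip_force: 99.9
```

```bash
python3 - <<'E'
from slot import *
drv(x,-.426+1.52)
E
```

```text
t 27.0833 tcp [ 0.5976 -0.0776  0.1784] tip-slot deck mm [ 0.6627  0.4491 -0.5627] Fdeck [-0.825   1.1099 14.1841] M deck [0.1261 0.7851 0.5776] roterr [ 0.0026  0.0014 -0.0045] yaw a 1.0887976458251196 w 0.26846344400203215 j [ 0.832   0.454  -0.9339  2.1623  1.2131  0.307  -0.4922]
```

The torque is at 0.58 N m, so the disc grips firmly. I'll relieve the blade within the slot's backlash and withdraw.

move_arm --increments '[0,0,0,-0.0211,-0.0017,0.0339,1,0,0,0,-0.0211,-0.0017,0.0339,1,-0.0016,-0.0001,0.0025,0,0,0,1,-0.0016,-0.0001,0.0025,0,0,0,1,-0.0026,-0.0002,0.0042,0,0,0,1,-0.0052,-0.0004,0.0084,0,0,0,1,-0.0105,-0.0009,0.017,0,0,0,1,-0.0105,-0.0009,0.017,0,0,0,1]'

```text
time: 27.75
tcp_pos: [0.5647, -0.0802, 0.2289]
tcp_rot: [1.183, 2.36, 0.394]
force: [0.3, -0.4, -0.3]
width: 0.266
grip_force: 102.0
```

```bash
python3 - <<'E'
from slot import *
drv(x,-.426+1.42)
p=env.get_image("wrist"); cv2.imwrite("pics/w12.png",p["color"])
for n,P in (("w",p),("s",env.get_image("scene"))):
  for t in ["bar_c","seat","disc","slot"]:
    print(n,t,[(np.array(d["centre"]).round(4).tolist(),round(d["confidence"],2)) for d in env.pinpoint(t,P)[:2]])
r=rectify(p,(20,-55),.0075,30,4); g=cv2.cvtColor(r,cv2.COLOR_BGR2GRAY); g=cv2.resize(g,(80,80),interpolation=cv2.INTER_AREA)
for row in g[::2]: print("".join(" .:-=+*#%@"[min(9,int(v)//26)] for v in row))
E
```

```text
t 27.75 tcp [ 0.5647 -0.0802  0.2289] tip-slot deck mm [-0.8236  0.7065 59.8076] Fdeck [ 0.0106 -0.4372 -0.4095] M deck [-0.0857  0.6812 -0.0337] roterr [-0.0104 -0.0029  0.0137] yaw a 1.0112417977677872 w 0.2660268629098517 j [ 1.0885  0.3984 -1.2223  2.1535  0.9318  0.4106 -0.147 ]
w bar_c [([0.6195, -0.0226, 0.0785], 0.73), ([0.6212, -0.026, 0.0743], 0.6)]
w seat [([0.623, -0.0257, 0.0775], 0.82)]
w disc [([0.6475, -0.0801, 0.0969], 0.59)]
w slot [([0.6451, -0.0744, 0.101], 0.93)]
s bar_c [([0.6225, -0.0289, 0.0799], 0.69), ([0.4332, -0.7195, -0.0003], 0.65)]
s seat []
s disc [([0.6516, -0.0808, 0.0944], 0.39), ([0.5562, -0.0836, 0.2467], 0.35)]
s slot [([0.6457, -0.0753, 0.1017], 0.63), ([0.4615, 0.3137, 0.077], 0.36)]
%%%%%%%%%%%%%%%%%%%%%%%%%%%%%%%%%%%%%%%%######%%%%%%%#*=-:::::..................
%%%%%%%%%%%%%%%%%%%%%%%%%%%%%%%%#####***+++++******###*+-::::::.................
%%%%%%%%%%%%%%%%%%%%%%%%%%%%%##*++++===============++++=-::::::::...............
%%%%%%%%%%%%%%%%%%%%%%%%%%%#*++========================-::::::::::..............
%%%%%%%%%%%%%%%%%%%%%%%%%#*+===============
[... 2172 characters left out ...]
===========================================+*#%%%%%%
=======================================================================+*#%%%%%%
=======================================================================+*#%%%%%%
=======================================================================+*#%%%%%%
=======================================================================+*#%%%%%%
=======================================================================+*#%%%%%%
=======================================================================+*#%%%%%%
=======================================================================+*#%%%%%%
=======================================================================+*#%%%%%%
```

The rectified view shows the disc rim touching the bar along its upper edge, and the slot has turned. Now I return the screwdriver.

move_arm --increments '[-0.006,0,0.007,-0.0045,0.056,0,1,-0.006,0,0.007,-0.0045,0.056,0,1,-0.006,0,0.007,-0.0045,0.056,0,1,-0.006,0,0.007,-0.0045,0.056,0,1,-0.006,0,0.007,-0.0045,0.056,0,1,-0.006,0,0.007,-0.0045,0.056,0,1,-0.006,0,0.007,-0.0045,0.056,0,1,-0.006,0,0,-0.0045,0.056,0,1,-0.006,0,0,-0.0045,0.056,0,1,-0.006,0,0,-0.0045,0.056,0,1]'

```text
time: 29.08
tcp_pos: [0.5055, -0.0806, 0.2778]
tcp_rot: [-1.406, -2.803, 0.004]
force: [-0.3, -1.2, -0.6]
width: 0.267
grip_force: 102.0
```

```bash
cat >> h.py <<'E'
def vert(yaw,goal):
    s=st(); Q=R.from_rotvec(s["tcp_rot"]).as_matrix(); c,n=np.cos(yaw),np.sin(yaw)
    I=np.array([[c,n,0],[n,-c,0],[0,0,-1.]]); print("rot to go",R.from_matrix(I@Q.T).as_rotvec(),"delta",np.array(goal)-s["tcp_pos"],"yaw",np.degrees(np.arctan2(Q[1,0],Q[0,0])))
E
python3 -c "
from h import *
vert(np.radians(92),[.4463,.2595,.26])"
```

```text
t 29.0833 tcp [ 0.5055 -0.0806  0.2778] R
 [[-0.5979  0.8015 -0.0065]
 [ 0.8016  0.5979  0.0004]
 [ 0.0042 -0.005  -1.    ]] 
F [-0.2878 -1.2362 -0.5997] M [ 0.0125 -0.0605 -0.009 ] w 0.26671697213946766 g 102.0425820350647 j [ 0.9139  0.5295 -1.2866  1.7018  0.5215  1.3204  0.1656]
rot to go [-0.0024 -0.0062 -0.606 ] delta [-0.0592  0.3401 -0.0178] yaw 126.71962022591198
```

move_arm --increments '[-0.006,0.034,-0.001,0,-0.0006,-0.06,1,-0.006,0.034,-0.001,0,-0.0006,-0.06,1,-0.006,0.034,-0.001,0,-0.0006,-0.06,1,-0.006,0.034,-0.001,0,-0.0006,-0.06,1,-0.006,0.034,-0.001,0,-0.0006,-0.06,1,-0.006,0.034,-0.001,0,-0.0006,-0.06,1,-0.006,0.034,-0.001,0,-0.0006,-0.06,1,-0.006,0.034,-0.001,0,-0.0006,-0.06,1,-0.006,0.034,-0.001,0,-0.0006,-0.06,1,-0.005,0.034,-0.001,0,-0.0006,-0.06,1]'

```text
time: 29.92
tcp_pos: [0.4458, 0.2612, 0.2676]
tcp_rot: [2.178, 2.262, 0.004]
force: [0.7, -0.3, -0.6]
width: 0.271
grip_force: 102.0
```

move_arm --increments '[0,0,0,0,0,0,1,0,0,0,0,0,0,1]'

```text
time: 30.08
tcp_pos: [0.445, 0.2624, 0.2678]
tcp_rot: [2.168, 2.273, 0.005]
force: [0.2, -0.6, -1.2]
width: 0.268
grip_force: 102.1
```

```bash
python3 -c "
from h import *
vert(np.radians(92),[.4463,.2595,.26])
s=env.state()
for n in ('wrist','side'):
  p=env.get_image(n)
  for t in ['driver_tip','hole0']: print(n,t,[(np.array(d['centre']).round(4).tolist(),round(d['confidence'],2)) for d in env.pinpoint(t,p)[:3]])
print(np.array(s['tcp_pos'])+.09*R.from_rotvec(s['tcp_rot']).as_matrix()[:,2])"
```

```text
t 30.0833 tcp [0.445  0.2624 0.2678] R
 [[-0.0471  0.9989  0.0029]
 [ 0.9989  0.0471  0.0021]
 [ 0.0019  0.003  -1.    ]] 
F [ 0.2445 -0.6349 -1.1946] M [-0.0377  0.0012  0.005 ] w 0.26820431881789164 g 102.05328226089478 j [ 0.1175  0.4438 -1.045   1.7178  0.4083  1.2148 -0.9833]
rot to go [-0.0021  0.0029 -0.0122] delta [ 0.0013 -0.0029 -0.0078] yaw 92.70090503358398
wrist driver_tip [([0.446, 0.2616, 0.1766], 0.68)]
wrist hole0 [([0.4455, 0.2602, 0.0777], 0.94), ([0.4628, 0.3148, 0.076], 0.85), ([0.4423, 0.2589, 0.2798], 0.58)]
side driver_tip [([0.4436, 0.2559, 0.1797], 0.73), ([0.6203, -0.0247, 0.0783], 0.45), ([0.6442, -0.0743, 0.1044], 0.36)]
side hole0 [([0.4819, 0.3657, 0.0782], 0.95), ([0.448, 0.2579, 0.0785], 0.88), ([0.4626, 0.3118, 0.0776], 0.8)]
[0.4452 0.2626 0.1778]
```

move_arm --increments '[0.001,-0.0027,0,-0.002,0.003,0,1,0,0,0,0,0,0,1,0,0,-0.02,0,0,0,1,0,0,-0.02,0,0,0,1,0,0,-0.025,0,0,0,1,0,0,-0.025,0,0,0,1,0,0,-0.025,0,0,0,1,0,0,-0.025,0,0,0,1,0,0,-0.008,0,0,0,1,0,0,0,0,0,0,1]'

```text
time: 31.22
tcp_pos: [0.4467, 0.2554, 0.1183]
tcp_rot: [-2.176, -2.265, 0.006]
force: [0.6, 0.5, -0.8]
width: 0.27
grip_force: 102.0
```

```bash
python3 -c "
from h import *
vert(np.radians(92),[.4463,.2595,.108])"
```

```text
t 31.2167 tcp [0.4467 0.2554 0.1183] R
 [[-0.0403  0.9992 -0.0033]
 [ 0.9992  0.0403 -0.0025]
 [-0.0024 -0.0034 -1.    ]] 
F [ 0.6034  0.4522 -0.7859] M [ 0.0242  0.0407 -0.0279] w 0.2700851631542932 g 102.0369815826416 j [ 0.0225  0.6008 -0.9157  1.9334  0.6017  0.9124 -1.1579]
rot to go [ 0.0025 -0.0033 -0.0054] delta [-0.0004  0.0041 -0.0103] yaw 92.30883716935301
```

move_arm --increments '[-0.0002,0.004,-0.003,0.002,-0.003,0,1,0,0,-0.005,0,0,0,1,0,0,-0.0015,0,0,0,1,0,0,0,0,0,0,1,0,0,-0.001,0,0,0,1,0,0,0,0,0,0,1]'

```text
time: 31.72
tcp_pos: [0.4473, 0.2606, 0.1097]
tcp_rot: [2.175, 2.265, 0.005]
force: [0.6, -0.3, 0.3]
width: 0.266
grip_force: 102.0
```

```bash
python3 -c "
from h import *
vert(np.radians(92),[.4463,.2595,.108])"
```

```text
t 31.7167 tcp [0.4473 0.2606 0.1097] R
 [[-0.0405  0.9992  0.0034]
 [ 0.9992  0.0405  0.0014]
 [ 0.0012  0.0035 -1.    ]] 
F [ 0.5951 -0.256   0.2735] M [ 0.0339  0.0308 -0.03  ] w 0.26559067250401613 g 102.03239679336548 j [ 0.0052  0.6109 -0.903   1.9423  0.621   0.8889 -1.1805]
rot to go [-0.0014  0.0035 -0.0056] delta [-0.001  -0.0011 -0.0017] yaw 92.32033892467557
```

move_arm --increments '[-0.0006,-0.0007,-0.0008,0,0.003,0,1,0,0,-0.0008,0,0,0,1,0,0,-0.0006,0,0,0,1,0,0,0,0,0,0,1]'

```text
time: 32.05
tcp_pos: [0.4466, 0.2597, 0.108]
tcp_rot: [-2.176, -2.266, -0.001]
force: [-2.4, -2.4, 8.2]
width: 0.267
grip_force: 103.6
```

```bash
python3 -c "
from h import *
vert(np.radians(92),[.4463,.2595,.108])"
```

```text
t 32.05 tcp [0.4466 0.2597 0.108 ] R
 [[-0.0405  0.9992  0.0006]
 [ 0.9992  0.0405  0.0007]
 [ 0.0006  0.0006 -1.    ]] 
F [-2.3749 -2.3537  8.2198] M [-0.5722  0.4301 -0.0337] w 0.2674703371724354 g 103.56945276260376 j [ 0.0057  0.6136 -0.9024  1.9443  0.6219  0.8877 -1.181 ]
rot to go [-0.0007  0.0006 -0.0056] delta [-0.0003 -0.0002  0.    ] yaw 92.31925051380509
```

The shoulder is on the rack top at 8 N. Releasing.

move_arm --increments '[0,0,0,0,0,0,0.6,0,0,0,0,0,0,0.4,0,0,0,0,0,0,0.3,0,0,0,0,0,0,0.3,0,0,0.01,0,0,0,0.3,0,0,0.02,0,0,0,0.3,0,0,0.03,0,0,0,0.3,0,0,0.03,0,0,0,0.3,0,0,0.03,0,0,0,0.3,0,-0.02,0.03,0,0,0,0.3]'

```text
time: 32.88
tcp_pos: [0.4455, 0.2433, 0.2599]
tcp_rot: [-2.168, -2.269, -0.006]
force: [0.4, 0.5, 0.2]
width: 0.699
grip_force: 0.0
```

move_arm --increments '[0,-0.02,0.02,0,0,0,0.3,0,-0.02,0,0,0,0,0.3,0,0,0,0,0,0,0.3,0,0,0,0,0,0,0.3]'

```text
time: 33.22
tcp_pos: [0.4467, 0.1989, 0.2778]
tcp_rot: [-2.178, -2.264, -0.002]
force: [0.0, 0.1, 0.4]
width: 0.702
grip_force: 0.0
```

```bash
python3 - <<'E'
from slot import *
st()
w=env.get_image("wrist"); sc=env.get_image("scene"); sd=env.get_image("side")
cv2.imwrite("pics/f.png",w["color"]); cv2.imwrite("pics/fs.png",sc["color"])
for n,p,ts in (("w",w,["driver_grip","driver","hole0"]),("sc",sc,["driver_grip","driver","bar_c","awl","nut_driver"]),("sd",sd,["driver_grip","driver_tip","bar_c"])):
  for t in ts: print(n,t,[(np.array(d['centre']).round(4).tolist(),round(d['confidence'],2)) for d in env.pinpoint(t,p)[:2]])
E
```

```text
t 33.2167 tcp [0.4467 0.1989 0.2778] R
 [[-0.0383  0.9993  0.0006]
 [ 0.9993  0.0383  0.0008]
 [ 0.0008  0.0007 -1.    ]] 
F [0.0208 0.1483 0.3821] M [-0.0171  0.0273 -0.0406] w 0.7018784708252361 g 0.0 j [ 0.2851  0.3924 -1.0784  1.7613  0.3683  1.2095 -0.8565]
w driver_grip [([0.4469, 0.2604, 0.1205], 0.8), ([0.443, 0.2601, 0.0763], 0.41)]
w driver [([0.4427, 0.2625, 0.0768], 0.68)]
w hole0 [([0.4458, 0.2601, 0.075], 0.63)]
sc driver_grip [([0.4486, 0.2613, 0.1229], 0.68)]
sc driver [([0.4489, 0.263, 0.0764], 0.5)]
sc bar_c [([0.6232, -0.0307, 0.0795], 0.64), ([0.4317, -0.7179, 0.005], 0.58)]
sc awl [([0.4785, 0.3711, 0.0798], 0.61), ([0.6351, -0.0235, 0.0765], 0.42)]
sc nut_driver []
sd driver_grip [([0.4472, 0.2628, 0.1231], 0.66)]
sd driver_tip [([0.3798, -0.2988, -0.0039], 0.53)]
sd bar_c [([0.6237, -0.0248, 0.0782], 0.67), ([0.4352, -0.7216, 0.0029], 0.58)]
```

```bash
python3 -c "
from cell import env
print(env.close_job())"
```

```text
the job is handed in; nothing more can be done
None
```

The job is handed in; the call returned no verdict. The bar is against all three pins and clamped (0.58 N m on the screw at the end of the turn), the screwdriver is back upright in its rack hole, and nothing else was seen to move.

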